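# Put the relays back into the parts case

## Task

The lab session is over: put all the relays away in the parts case. Swing its latch free and open the lid well up, pour the scoop tray's relays into the case by tipping the tray over it, see that every relay left lying on the wooden board goes in too (by way of the tray or straight in), stand the empty tray back flat on the board, then shut the lid and swing the latch fully home. Leave the multimeter, adapter, screwdriver and solder reel where they are.

Things in the scene. Friction and masses are not known exactly. Their poses are not given: they have to be found in the camera images.
- case: Grey steel parts case, fixed on the bench: open shell 170 deep (x) x 270 wide (y) x 85 mm high, walls and floor 4 mm, with a hinged lid (lid's top at 99 mm, 174 x 274 mm). Origin: centre of its underside; x from its front (latch side, facing the robot) to its back (lid hinge), y to the left seen from the robot, z up. The relays belong inside it.
- lid (a joint): Hinge of the case's lid, rad: 0 = shut, 1.75 = leaning back past upright (its stop). Grows as the front edge rises. A stiff hinge: the lid stays wherever it is left; about 4 N at a lip moves it. While the latch is on, its hook really holds the lid down.
- lid_hinge (a point): Point on the lid's hinge axis, in the middle of the case's back, 86 mm above the bench (case frame x = +85 mm). The axis runs along the case's y.
- lip_left (a point): Middle of the left one of two black finger lips on the lid's front edge (32 mm wide along the case's y, 38 long, 8 thick), 22 mm out from that edge, 85 mm left (+y) of the middle, 194 mm before the hinge axis and 7 mm above its level with the lid shut. Moves with the lid. Either lip lifts the lid; pinched across its width it can turn between the fingers.
- lip_right (a point): The same point on the right (-y) finger lip of the lid.
- latch (a joint): Hinge of the case's latch lever, rad: 0 = on (lever upright against the front, its hook over the keeper on the lid's edge), 1.05 = swung fully out towards the robot and down. Stays where it is left (friction of about 0.05 N m); clear of the lid above about 0.3. It can be swung on again only with the lid shut.
- latch_hinge (a point): Point on the latch lever's hinge axis (along the case's y), in the middle of the case's front, 55 mm above the bench, 7 mm before the shell's front face.
- latch_tab (a point): Middle of the latch lever's black finger tab, 30 mm wide (along the case's y), 30 long, 8 thick, which sticks out towards the robot with the latch on. Then it lies 31 mm before and 44 mm above the latch's hinge axis; it turns with the lever, out and down. Pinched across its width it can turn between the fingers.
- board: Burnt plywood soldering board, fixed, 340 (x) x 260 (y) x 10 mm; origin at the centre of its underside, z up. The scoop tray stands on it and belongs on it.
- scoop: Aluminium scoop tray with a black stub handle, loose, about 180 g: flat floor 4 mm thick; side and back walls 26 mm high, 4 mm thick; open at the front, where the last 25 mm of floor slope up 8 mm to a lip. Origin: on its underside; x from handle to mouth (tray spans x = -70 to +76 mm), y across (-53 to +53 mm), z up. Some relays lie in it at the start.
- scoop_grip (a point): Middle of the scoop's stub handle: a bar 16 mm thick (across, scoop's y), 22 mm high, 72 mm long along the scoop's x, behind the back wall; this point is at x = -105, y = 0, z = +32 mm in the scoop's frame.
- scoop_mouth (a point): Middle of the scoop's pouring lip, at x = +76, y = 0, z = +10 mm in the scoop's frame.
- relay1: Black plastic box-shaped PCB power relay, 32 (its x) x 27 (its y) x 20 mm (its z), 26 g, with thin 3 mm pins on its +z face that do not affect gripping; origin at its centre. Starts on the board, pins up, unless absent in this run.
- relay2: Black plastic box-shaped PCB power relay, 32 (its x) x 27 (its y) x 20 mm (its z), 26 g, with thin 3 mm pins on its +z face that do not affect gripping; origin at its centre. Starts on the board, pins up, unless absent in this run.
- relay3: Black plastic box-shaped PCB power relay, 32 (its x) x 27 (its y) x 20 mm (its z), 26 g, with thin 3 mm pins on its +z face that do not affect gripping; origin at its centre. Starts on the board, pins up, unless absent in this run.
- relay4: Black plastic box-shaped PCB power relay, 32 (its x) x 27 (its y) x 20 mm (its z), 26 g, with thin 3 mm pins on its +z face that do not affect gripping; origin at its centre. Starts on the board, pins up, unless absent in this run.
- relay5: Black plastic box-shaped PCB power relay, 32 (its x) x 27 (its y) x 20 mm (its z), 26 g, with thin 3 mm pins on its +z face that do not affect gripping; origin at its centre. Starts in the scoop tray, unless absent in this run.
- relay6: Black plastic box-shaped PCB power relay, 32 (its x) x 27 (its y) x 20 mm (its z), 26 g, with thin 3 mm pins on its +z face that do not affect gripping; origin at its centre. Starts in the scoop tray, unless absent in this run.
- relay7: Black plastic box-shaped PCB power relay, 32 (its x) x 27 (its y) x 20 mm (its z), 26 g, with thin 3 mm pins on its +z face that do not affect gripping; origin at its centre. Starts in the scoop tray, unless absent in this run.
- multimeter: Bystander: multimeter 78 x 155 x 36 mm lying on the bench; leave alone.
- adapter: Bystander: black plug-in power adapter 72 x 40 x 30 mm on the bench; leave alone.
- screwdriver: Bystander: screwdriver about 190 mm long, lying between the case and the board; leave alone.
- solder_reel: Bystander: reel of solder, 62 mm across and 56 mm high, behind the work; leave alone.

How it is judged:
On the way, in this order (a step that is already met when the one before it is completed fails the run):
1. the latch is swung free (past 0.6 rad) (value of joint latch above 0.6 rad), for 0.2 s.
2. the lid is open (past 1.0 rad) (value of joint lid above 1 rad), for 0.2 s.
3. the scoop tray is tipped (more than 0.6 rad) with its mouth over the open case (angle between scoop's own z axis and vertical above 0.6 rad and value of joint lid above 0.9 rad and x of scoop_mouth in the frame of case between -0.1 and 0.1 m and y of scoop_mouth in the frame of case between -0.14 and 0.14 m and z of scoop_mouth in the frame of case between 0.02 and 0.3 m), for 0.2 s.
At the end, for the whole second after the job is handed in: Every relay present lies inside the case's shell; the lid is shut (below 0.04 rad) and the latch on (below 0.12 rad); the scoop tray stands upright (within 0.06 rad) and at rest on the board, its origin over the board (x of relay1 in the frame of case between -0.085 and 0.085 m and y of relay1 in the frame of case between -0.135 and 0.135 m and z of relay1 in the frame of case between 0 and 0.085 m and x of relay2 in the frame of case between -0.085 and 0.085 m and y of relay2 in the frame of case between -0.135 and 0.135 m and z of relay2 in the frame of case between 0 and 0.085 m and x of relay3 in the frame of case between -0.085 and 0.085 m and y of relay3 in the frame of case between -0.135 and 0.135 m and z of relay3 in the frame of case between 0 and 0.085 m and x of relay4 in the frame of case between -0.085 and 0.085 m and y of relay4 in the frame of case between -0.135 and 0.135 m and z of relay4 in the frame of case between 0 and 0.085 m and x of relay5 in the frame of case between -0.085 and 0.085 m and y of relay5 in the frame of case between -0.135 and 0.135 m and z of relay5 in the frame of case between 0 and 0.085 m and x of relay6 in the frame of case between -0.085 and 0.085 m and y of relay6 in the frame of case between -0.135 and 0.135 m and z of relay6 in the frame of case between 0 and 0.085 m and x of relay7 in the frame of case between -0.085 and 0.085 m and y of relay7 in the frame of case between -0.135 and 0.135 m and z of relay7 in the frame of case between 0 and 0.085 m and value of joint lid below 0.04 rad and value of joint latch below 0.12 rad and angle between scoop's own z axis and vertical below 0.06 rad and linear speed of scoop below 0.02 m/s and x of scoop in the frame of board between -0.17 and 0.17 m and y of scoop in the frame of board between -0.13 and 0.13 m and z of scoop in the frame of board between 0.004 and 0.015 m); the robot touches nothing.
It fails at once if the multimeter is moved by more than 30 mm (distance of multimeter from where it was at the start of the episode above 0.03 m).
It fails at once if the adapter is moved by more than 30 mm (distance of adapter from where it was at the start of the episode above 0.03 m).
It fails at once if the screwdriver is moved by more than 30 mm (distance of screwdriver from where it was at the start of the episode above 0.03 m).
It fails at once if the solder reel is moved by more than 30 mm (distance of solder_reel from where it was at the start of the episode above 0.03 m).
Of relay1, relay2, relay3, relay4 only 2 to 4 are there at a start; the rules pass over those that are not, and their reading is None.
Of relay5, relay6, relay7 only 2 to 3 are there at a start; the rules pass over those that are not, and their reading is None.
At some moment in a run one of relay1, relay2, relay3, relay4, scoop may be knocked a few centimetres aside while the robot is not near it.
It also fails if it takes over 210 s, if anything falls off the work surface, if the arm or the gripper's body presses on something with over 40 N, if the wrist force passes 120 N, or if a joint passes its speed limit or range.

## Robot

A 7-joint arm with a two-finger parallel gripper is mounted at the origin on the work surface. World frame = base frame: x ahead of the robot, y to its left, z up, the work surface at z = 0. Lengths are in m, angles in rad, forces in N, time in s.
With the tool pointing down it reaches from about 0.35 to 0.9 m from the base axis. Payload 8.1 kg.
Tool frame: the origin (TCP) lies at the very end of the fingers, on their centre line; the grasp point (between the pads) lies 19 mm behind it; z points along the fingers, y is the line along which they close (so a half turn about z gives the same grasp; the last joint's range is limited). The gripper opens to 92 mm and grips with 3 to 60 N. Pads are 19 mm wide; open, the fingers measure 130 mm over their backs; the gripper's body (75 mm by 190 mm) begins 47 mm behind the grasp point.
Start: joints at [-1.313, 0.434, 0.025, 1.573, -0.012, 1.134, -0.075], TCP at [0.221, 0.585, 0.227] pointing down, gripper open.
Joint ranges: [-2.62, 2.62], [-0.44, 2.09], [-1.27, 1.32], [0.08, 2.57], [-1.32, 4.46], [0.12, 2], [-2.74, 2.74]. Speed limits (rad/s): [2.22, 2.22, 3.01, 3.01, 3.14, 3.14, 3.14].

## Interface

Orientations are given as a rotation vector (axis times angle).
In Python, from cell import arm gives the robot as it stands.
- The arm moves only by the tool carry_out, never from a script. Its argument "commands" is a list of rows, each a list of 7 numbers: the opening, from 0 (shut) to 1 (fully open), then the shift along the tool's x, y, z each as a share of 0.025 m, from -1 to 1, then the turn, a rotation vector about the tool's x, y, z each as a share of 0.1 rad, from -1 to 1. A call has 1 to 8 rows; each row shifts and turns the commanded pose from where the row before left it, along the tool's axes as they then stand; what a row does not reach is not made up. A row lasts 1/10 s, in which the tool goes at most 50 mm and 8.59 degrees, less where a joint would pass 70% of its speed; a pose out of reach is approached as far as the arm can. A call with a number of a shift or a turn outside -1 to 1 is refused whole. A call with a gripper value outside its range is refused whole. The fingers move at their own pace and stop on an object; "squeeze" is the grip in N (left out, the last holds). Time passes only in rows, so rows that do not move let the fingers close. It gives the time, the measured TCP pose, the force, the opening and the grip force at its end, in the units of the state.
- arm.observe(): the state, without advancing time (a new reading comes with each control period).
- arm.get_image(name): name is "scene" or "side" or "wrist"; returns a dict with "pixels" (480x640x3 uint8, red, green, blue), "range_z" (480x640 float32, m along the optical axis (not along the pixel's ray), 0 where there is no reading), "mtx" (3x3 intrinsics, pixels), "k1" (the pictures are not rectified: a ray, as slopes to the right and down, at radius r is drawn at 1 + k1 r^2 times it, then the intrinsics apply), "R" (3x3) and "t" (3): a world point X has camera coordinates R X + t; the wrist camera has in their place "tool_from_camera" (4x4, takes a point from camera to tool coordinates, whose origin is the TCP and whose axes are the flange's). Camera axes: x right, y down, z forward; pixel columns grow to the right and rows downward; lengths in m; the calibration is good to about 2 mm. A picture is of the moment at which its call begins: read the wrist's pose just before it.
- arm.sign_off(): hands the job in; it is judged then, once.
The state is a dict: "clock": time; "joints": joint angles; "dq": joint speeds; "joint_efforts": joint torques, N m; "position": TCP position; "ee_rot": TCP orientation; "force": force on the tool from outside, world axes, zero at the start; "ft_torque": the same for the moment, N m; "width": opening from 0.0 (shut) to 1.0 (fully open); "gripper_force": force on a finger pad.
Only numpy, scipy, OpenCV 4.12 (cv2) and the standard library are available. Lean on these libraries where they do the work, as an engineer would, in place of code of your own. Each camera call takes 0.05 s, during which the arm holds its last target. There are 200 camera calls.

## Working session

There is one attempt and no reset: what is moved stays moved. The work goes in short steps, Python scripts to look and compute and a tool call to move; the robot and the scene stay as the last step left them, time stands still between calls to the robot, and variables do not carry over. Pictures are saved under pics/ and viewed, at most 14 in all, crops included, and the job is handed in when it is done.

Besides the shell and the picture viewer there is one more tool, called after "Request:" as name(argument=value, ...), one argument or row to a line, values as JSON. carry_out: Moves the arm, as the interface text tells. Shift numbers are shares of 0.025 m and turn numbers shares of 0.1 rad, none past 1 either way. Its arguments: {"type":"object","properties":{"commands":{"type":"array"},"squeeze":{"type":"number"}},"required":["commands"]}

```bash
ls; mkdir -p pics; python3 - <<'E'
from cell import arm
import cv2,numpy as np
s=arm.observe(); print({k:np.round(v,3).tolist() for k,v in s.items()})
for n in ("scene","side"):
    d=arm.get_image(n); cv2.imwrite(f"pics/{n}0.png",d["pixels"][:,:,::-1])
    np.savez(f"{n}0.npz",**d)
    print(n,d["mtx"].tolist(),d["k1"],"cam at",(-d["R"].T@d["t"]).round(3), d["R"].round(2).tolist())
E
```

```text
pics
{'clock': 0.0, 'joints': [-1.313, 0.435, 0.025, 1.574, -0.012, 1.134, -0.075], 'dq': [-0.001, 0.001, -0.001, -0.001, 0.0, 0.001, -0.001], 'joint_efforts': [-0.0, -66.785, 0.985, -31.448, -0.061, 0.043, 0.0], 'position': [0.22, 0.584, 0.226], 'ee_rot': [-0.564, -3.09, 0.002], 'force': [0.031, -0.391, -0.323], 'ft_torque': [0.017, -0.021, -0.022], 'gripper_force': 0.0, 'width': 1.002}
scene [[587.4412421014674, 0.0, 325.46523161714686], [0.0, 587.4412421014674, 239.99428099664632], [0.0, 0.0, 1.0]] -0.17809041740076165 cam at [ 1.634 -0.204  1.289] [[0.2, 0.98, -0.01], [0.72, -0.16, -0.68], [-0.66, 0.13, -0.74]]
side [[509.3821227581446, 0.0, 307.3926803946119], [0.0, 509.3821227581446, 237.44080606018508], [0.0, 0.0, 1.0]] -0.02966946808739756 cam at [ 0.448 -0.955  1.037] [[0.99, -0.1, -0.01], [-0.08, -0.69, -0.72], [0.07, 0.71, -0.7]]
```

View pics/scene0.png

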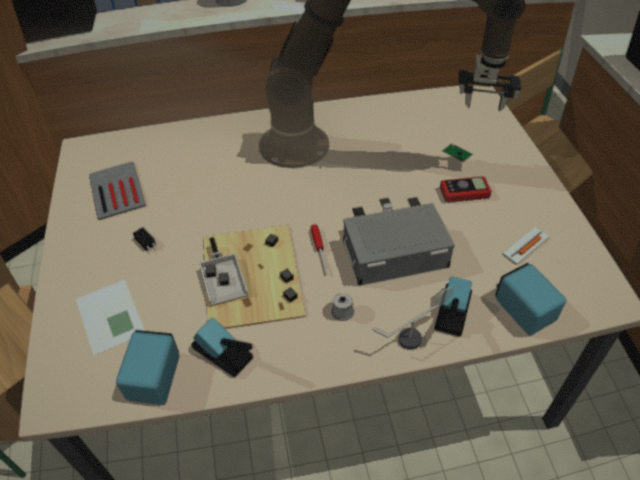

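View pics/side0.png

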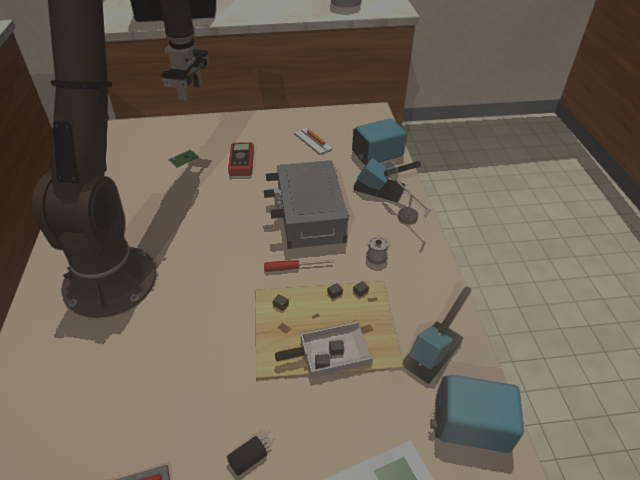

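Scene: the case has its lips at (358,211) and (414,202) and its latch tab at (386,204). Three relays lie on the board at (272,240), (286,275) and (290,295), and two are in the tray. The tray handle points at the robot, near (213,246). The side view agrees: relays at (281,302), (335,290), (361,289), handle at about (290,354), latch tab at (269,194). I'll measure next.

```bash
cat > h.py <<'E'
import numpy as np, cv2
from scipy.spatial.transform import Rotation as Ro
def und(d,uv):
    uv=np.asarray(uv,float).reshape(-1,1,2)
    return cv2.undistortPoints(uv,d["mtx"],np.array([float(d["k1"]),0,0,0,0]))[:,0]
def world(d,uv,pose=None,z=None):
    "points from pixels: via depth (z None) or onto plane world-z"
    n=und(d,uv); r=np.c_[n,np.ones(len(n))]
    if "R" in d: R,c=d["R"].T,-d["R"].T@d["t"]
    else:
        T=d["tool_from_camera"]; Rt=Ro.from_rotvec(pose[1]).as_matrix(); R=Rt@T[:3,:3]; c=Rt@T[:3,3]+pose[0]
    if z is None:
        p=np.round(np.asarray(uv)).astype(int).reshape(-1,2); k=d["range_z"][p[:,1],p[:,0]]
        return (r*k[:,None])@R.T+c
    w=r@R.T; return c+w*((z-c[2])/w[:,2])[:,None]
def tri(d1,p1,d2,p2):
    A=[np.c_[d["R"],d["t"]] for d in(d1,d2)]
    X=cv2.triangulatePoints(A[0],A[1],und(d1,p1).T,und(d2,p2).T); return (X[:3]/X[3]).T
def cloud(d,pose=None):
    v,u=np.mgrid[:480,:640]; uv=np.c_[u.ravel(),v.ravel()]
    return world(d,uv,pose).reshape(480,640,3)
def load(n): return dict(np.load(n))
E
python3 - <<'E'
from h import *
a,b=load("scene0.npz"),load("side0.npz")
names="r1 r2 r3 latchtab lipR lipL handle_end meterC".split()
pa=[(272,240),(286,275),(290,295),(386,204),(358,211),(414,202),(213,240),(465,188)]
pb=[(281,302),(335,290),(361,289),(269,194),(278,213),(271,177),(279,356),(241,158)]
X=tri(a,pa,b,pb); D=world(b,pb); E_=world(a,pa)
for n,x,y,e in zip(names,X,D,E_): print(n,x.round(3),y.round(3),e.round(3))
for n,d in(("sc",a),("si",b)):
    P=cloud(d)
    im=cv2.cvtColor(d["pixels"],cv2.COLOR_RGB2GRAY)
    m=(abs(P[...,2]-.099)<.006)&(P[...,0]>.3)&(P[...,0]<.8)&(P[...,1]>-.05)&(P[...,1]<.45)
    q=P[m][:,:2]; print(n,"lid",m.sum(),cv2.minAreaRect(q.astype(np.float32)),np.median(P[m][:,2]))
    # dark lumps in board zone
    m=((im<60)&(P[...,2]>.015)&(P[...,2]<.06)&(P[...,0]>.35)&(P[...,0]<.8)&(P[...,1]>-.45)&(P[...,1]<-.02)).astype(np.uint8)
    k,l,st,c=cv2.connectedComponentsWithStats(m)
    for i in range(1,k):
        if st[i,4]>25: print(n,c[i].round(0),st[i,4],P[l==i].mean(0).round(3),np.percentile(P[l==i][:,2],95).round(3),cv2.minAreaRect(P[l==i][:,:2].astype(np.float32)))
E
```

```text
r1 [ 0.456 -0.139  0.02 ] [ 0.456 -0.147  0.03 ] [ 0.468 -0.14   0.033]
r2 [ 0.598 -0.119  0.023] [ 0.596 -0.125  0.031] [ 0.608 -0.12   0.034]
r3 [ 0.666 -0.119  0.019] [ 0.664 -0.127  0.028] [ 0.675 -0.12   0.03 ]
latchtab [0.448 0.206 0.091] [0.448 0.192 0.103] [0.469 0.198 0.11 ]
lipR [0.468 0.115 0.097] [0.468 0.111 0.1  ] [0.468 0.116 0.098]
lipL [0.458 0.289 0.09 ] [0.458 0.281 0.096] [0.464 0.286 0.096]
handle_end [ 0.44  -0.31   0.041] [ 0.441 -0.319  0.053] [ 0.452 -0.308  0.054]
meterC [0.362 0.499 0.02 ] [0.363 0.475 0.038] [0.381 0.489 0.039]
sc lid 4581 ((0.6422356963157654, 0.23068930208683014), (0.4460364580154419, 0.309720903635025), 21.00974464416504) 0.09916478354652147
sc [271. 241.] 56 [ 0.467 -0.142  0.026] 0.033 ((0.4671790897846222, -0.14070181548595428), (0.021667638793587685, 0.03408169001340866), 0.8650062084197998)
sc [213. 245.] 54 [ 0.47  -0.309  0.053] 0.058 ((0.4686368405818939, -0.31003209948539734), (0.05550294741988182, 0.011339270509779453), 8.542963981628418)
sc [211. 273.] 48 [ 0.554 -0.326  0.029] 0.037 ((0.5528497099876404, -0.3257855176925659)
[... 1218 characters left out ...]
9436383247375), (0.017761604860424995, 0.03591062128543854), 84.09139251708984)
si [335. 351.] 66 [ 0.572 -0.304  0.027] 0.035 ((0.5710006952285767, -0.3030132055282593), (0.0148600609973073, 0.03095739334821701), 61.37501525878906)
si [290. 353.] 233 [ 0.465 -0.313  0.049] 0.055 ((0.465229332447052, -0.3107846677303314), (0.06557774543762207, 0.016766084358096123), 7.172659873962402)
si [424. 370.] 286 [ 0.763 -0.373  0.024] 0.029 ((0.7655949592590332, -0.36075112223625183), (0.04689878225326538, 0.058841440826654434), 42.64392852783203)
si [321. 365.] 45 [ 0.534 -0.338  0.03 ] 0.035 ((0.5359818935394287, -0.3380616009235382), (0.0067650568671524525, 0.02730432152748108), 79.44265747070312)
```

```bash
cat >> h.py <<'E'
def down(yaw,tilt=0.):
    "tool z down; tool y along world dir (-sin yaw,cos yaw); tilt>0: fingers point forward(+x')"
    y=np.array([-np.sin(yaw),np.cos(yaw),0]); f=np.array([np.cos(yaw),np.sin(yaw),0])
    z=np.array([0,0,-1.])*np.cos(tilt)+f*np.sin(tilt); return Ro.from_matrix(np.c_[np.cross(y,z),y,z])
def plan(p,q,segs,g=1.,maxs=1.,maxr=.8):
    "rows from pose (p, Rot q) through segs [(pos,Rot,n or None)]"
    out=[]
    for P,Q,*n in segs:
        P=np.asarray(P,float); w=(q.inv()*Q).as_rotvec(); D=P-p
        n=(n[0] if n else None) or max(1,int(np.ceil(max(np.linalg.norm(D)/.025/maxs,abs(w).max()/.1/maxr))))
        for i in range(n):
            out.append([g]+[round(float(x),2)+0. for x in np.r_[q.inv().apply(D/n)/.025,w/n/.1]]); q=q*Ro.from_rotvec(w/n)
        p=P
    for i in range(0,len(out),8): print(str(out[i:i+8]).replace(" ",""),"--")
    return p,q
def now():
    from cell import arm
    s=arm.observe(); return np.array(s["position"]),Ro.from_rotvec(s["ee_rot"]),s
def shot(n,name=None):
    from cell import arm
    p,q,s=now(); d=dict(arm.get_image(n)); d["pose"]=np.array([p,q.as_rotvec()])
    if name: np.savez(name+".npz",**d); cv2.imwrite(f"pics/{name}.png",d["pixels"][:,:,::-1])
    return d
E
python3 - <<'E'
from h import *
d=shot("wrist"); print(d["tool_from_camera"].round(3).tolist(),d["mtx"].round(1).tolist(),d["k1"])
p,q,s=now()
plan(p,q,[((.42,.2,.25),down(.058))])
E
```

```text
[[0.001, -0.969, -0.249, 0.067], [1.0, 0.001, 0.0, 0.0], [-0.0, -0.249, 0.969, -0.157], [0.0, 0.0, 0.0, 1.0]] [[389.6, 0.0, 321.4], [0.0, 389.6, 244.2], [0.0, 0.0, 1.0]] -0.07703671453848417
[[1.0,-0.72,-0.64,-0.05,0.0,0.0,-0.23],[1.0,-0.7,-0.66,-0.05,0.0,0.0,-0.23],[1.0,-0.69,-0.68,-0.05,0.0,0.0,-0.23],[1.0,-0.67,-0.69,-0.05,0.0,0.0,-0.23],[1.0,-0.65,-0.71,-0.05,0.0,0.0,-0.23],[1.0,-0.64,-0.72,-0.05,0.0,0.0,-0.23],[1.0,-0.62,-0.74,-0.05,0.0,0.0,-0.23],[1.0,-0.6,-0.75,-0.05,0.0,0.0,-0.23]] --
[[1.0,-0.58,-0.76,-0.05,0.0,0.0,-0.23],[1.0,-0.57,-0.78,-0.05,0.0,0.0,-0.23],[1.0,-0.55,-0.79,-0.05,0.0,0.0,-0.23],[1.0,-0.53,-0.8,-0.05,0.0,0.0,-0.23],[1.0,-0.51,-0.82,-0.05,0.0,0.0,-0.23],[1.0,-0.49,-0.83,-0.05,0.0,0.0,-0.23],[1.0,-0.47,-0.84,-0.05,0.0,0.0,-0.23],[1.0,-0.45,-0.85,-0.05,0.0,0.0,-0.23]] --
[[1.0,-0.43,-0.86,-0.05,0.0,0.0,-0.23],[1.0,-0.41,-0.87,-0.05,0.0,0.0,-0.23]] --
```

Request:
carry_out(
  commands=[
    [1,-0.72,-0.64,-0.05,0,0,-0.23],
    [1,-0.7,-0.66,-0.05,0,0,-0.23],
    [1,-0.69,-0.68,-0.05,0,0,-0.23],
    [1,-0.67,-0.69,-0.05,0,0,-0.23],
    [1,-0.65,-0.71,-0.05,0,0,-0.23],
    [1,-0.64,-0.72,-0.05,0,0,-0.23],
    [1,-0.62,-0.74,-0.05,0,0,-0.23],
    [1,-0.6,-0.75,-0.05,0,0,-0.23],
  ],
)

```text
clock: 0.95
position: [0.3095, 0.4125, 0.2366]
ee_rot: [-0.276, -3.129, 0.001]
force: [0.1, 0.1, -0.5]
width: 1.0
gripper_force: 0.0
```

Request:
carry_out(
  commands=[
    [1,-0.58,-0.76,-0.05,0,0,-0.23],
    [1,-0.57,-0.78,-0.05,0,0,-0.23],
    [1,-0.55,-0.79,-0.05,0,0,-0.23],
    [1,-0.53,-0.8,-0.05,0,0,-0.23],
    [1,-0.51,-0.82,-0.05,0,0,-0.23],
    [1,-0.49,-0.83,-0.05,0,0,-0.23],
    [1,-0.47,-0.84,-0.05,0,0,-0.23],
    [1,-0.45,-0.85,-0.05,0,0,-0.23],
  ],
)

```text
clock: 1.75
position: [0.3973, 0.2414, 0.2467]
ee_rot: [0.013, -3.141, 0.0]
force: [0.7, 0.0, 0.2]
width: 1.001
gripper_force: 0.0
```

Request:
carry_out(
  commands=[
    [1,-0.43,-0.86,-0.05,0,0,-0.23],
    [1,-0.41,-0.87,-0.05,0,0,-0.23],
    [1,0,0,0,0,0,0],
  ],
)

```text
clock: 2.05
position: [0.4202, 0.1963, 0.2493]
ee_rot: [-0.077, 3.14, -0.002]
force: [-0.6, 0.4, 1.2]
width: 0.999
gripper_force: 0.0
```

```bash
python3 - <<'E'
from h import *
p,q,s=now(); print(p.round(4),q.as_rotvec().round(3),np.round(s["joints"],2),s["clock"])
shot("wrist","w1")
E
```

```text
[0.4202 0.1963 0.2493] [-7.70e-02  3.14e+00 -2.00e-03] [-0.69  0.15  0.16  1.92 -0.02  1.07  1.1 ] 2.05
```

View pics/w1.png

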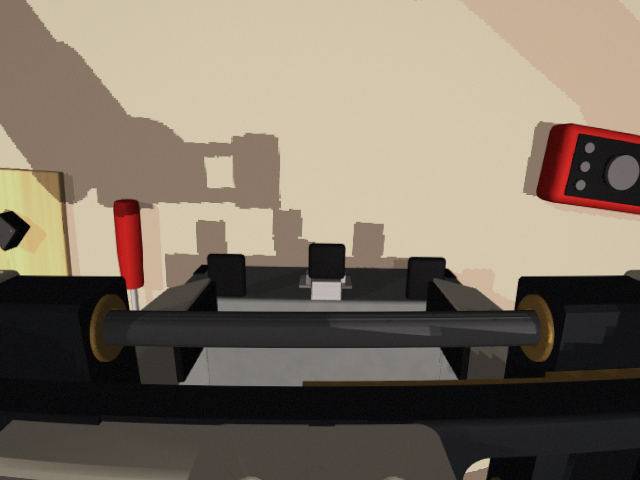

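The wrist view shows the latch tab at (327,261), the right lip at (226,275) and the left lip at (426,277). Image down is +x and image right is +y.

```bash
python3 - <<'E'
from h import *
d=load("w1.npz"); po=d["pose"]; g=cv2.cvtColor(d["pixels"],cv2.COLOR_RGB2GRAY)
P=cloud(d,po)
m=((g<70)&(abs(P[...,2]-.098)<.012)&(P[...,0]<.50)&(P[...,0]>.4)).astype(np.uint8)
k,l,st,c=cv2.connectedComponentsWithStats(m)
for i in range(1,k):
    if st[i,4]>150:
        Q=P[l==i]; print(c[i].round(),st[i],Q.mean(0).round(4),Q.min(0).round(4),Q.max(0).round(4))
for n,u in(("tab",[(327,261)]),("R",[(226,275)]),("L",[(426,277)])): print(n,world(d,u,po).round(4),world(d,u,po,z=.099).round(4))
E
```

```text
[326. 262.] [ 308  244   37   37 1301] [0.4466 0.2017 0.1017] [0.4315 0.1869 0.097 ] [0.463  0.2168 0.1043]
[233. 277.] [ 207  254  104   46 1705] [0.4663 0.1242 0.0952] [0.4463 0.1013 0.0882] [0.4855 0.1898 0.0982]
[415. 279.] [ 341  257  105   45 1488] [0.4605 0.2781 0.0951] [0.4407 0.2164 0.0884] [0.4823 0.3025 0.0982]
tab [[0.4456 0.2023 0.1022]] [[0.4466 0.2024 0.099 ]]
R [[0.464  0.1181 0.0965]] [[0.4631 0.1187 0.099 ]]
L [[0.4572 0.2866 0.0967]] [[0.4565 0.2859 0.099 ]]
```

```bash
python3 - <<'E'
from h import *
p,q,s=now(); Q=down(.045)
print("approach"); a=plan(p,q,[((.4465,.2017,.14),Q),((.4465,.2017,.082),Q)],g=.55)
print("arc"); f=lambda t:np.array([.4465-.031*np.cos(t)-.044*np.sin(t)+.031,.2017,.082+.044*np.cos(t)-.031*np.sin(t)-.044])
plan(*a,[(f(t),Q,2) for t in(.25,.45,.65,.85,.9)],g=0)
E
```

```text
approach
[[0.55,-0.22,0.02,0.87,0.0,0.0,0.01],[0.55,-0.22,0.02,0.87,0.0,0.0,0.01],[0.55,-0.22,0.02,0.87,0.0,0.0,0.01],[0.55,-0.22,0.02,0.87,0.0,0.0,0.01],[0.55,-0.22,0.02,0.87,0.0,0.0,0.01],[0.55,0.0,0.0,0.77,0.0,0.0,0.0],[0.55,0.0,0.0,0.77,0.0,0.0,0.0],[0.55,0.0,0.0,0.77,0.0,0.0,0.0]] --
arc
[[0,0.2,0.01,0.18,0.0,0.0,0.0],[0,0.2,0.01,0.18,0.0,0.0,0.0],[0,0.12,0.01,0.18,0.0,0.0,0.0],[0,0.12,0.01,0.18,0.0,0.0,0.0],[0,0.09,0.0,0.2,0.0,0.0,0.0],[0,0.09,0.0,0.2,0.0,0.0,0.0],[0,0.04,0.0,0.21,0.0,0.0,0.0],[0,0.04,0.0,0.21,0.0,0.0,0.0]] --
[[0,0.0,0.0,0.05,0.0,0.0,0.0],[0,0.0,0.0,0.05,0.0,0.0,0.0]] --
```

Request:
carry_out(
  commands=[
    [0.55,-0.22,0.02,0.87,0,0,0.01],
    [0.55,-0.22,0.02,0.87,0,0,0.01],
    [0.55,-0.22,0.02,0.87,0,0,0.01],
    [0.55,-0.22,0.02,0.87,0,0,0],
    [0.55,-0.22,0.02,0.87,0,0,0],
    [0.55,0,0,0,0,0,0],
    [0.55,0,0,0,0,0,0],
  ],
)

```text
clock: 2.8
position: [0.4456, 0.204, 0.1405]
ee_rot: [0.08, -3.139, 0.001]
force: [-0.5, 0.2, 0.9]
width: 0.557
gripper_force: 0.0
```

Request:
carry_out(
  commands=[
    [0.55,0,0,0.77,0,0,0],
    [0.55,0,0,0.77,0,0,0],
    [0.55,0,0,0.77,0,0,0],
    [0.55,0,0,0,0,0,0],
    [0,0,0,0,0,0,0],
    [0,0,0,0,0,0,0],
    [0,0,0,0,0,0,0],
  ],
  squeeze=15,
)

```text
clock: 3.5
position: [0.4465, 0.2025, 0.0838]
ee_rot: [-0.078, 3.14, -0.001]
force: [-2.0, -14.6, 5.5]
width: 0.341
gripper_force: 7.1
```

Request:
carry_out(
  commands=[
    [0,0,-0.04,0,0,0,0],
    [0,0,0,0,0,0,0],
    [0,0,0,0,0,0,0],
  ],
)

```text
clock: 3.8
position: [0.4461, 0.2015, 0.0835]
ee_rot: [0.077, -3.14, 0.001]
force: [-3.5, -5.6, 7.5]
width: 0.325
gripper_force: 15.0
```

Request:
carry_out(
  commands=[
    [0,0.2,0,0.18,0,0,0],
    [0,0.2,0,0.18,0,0,0],
    [0,0.12,0,0.18,0,0,0],
    [0,0.12,0,0.18,0,0,0],
    [0,0.09,0,0.2,0,0,0],
    [0,0.09,0,0.2,0,0,0],
    [0,0.04,0,0.21,0,0,0],
    [0,0.04,0,0.21,0,0,0],
  ],
)

```text
clock: 4.6
position: [0.4239, 0.2007, 0.0443]
ee_rot: [-0.077, 3.14, -0.001]
force: [-0.6, -4.8, 3.6]
width: 0.329
gripper_force: 15.0
```

Request:
carry_out(
  commands=[
    [0,0,0,0.1,0,0,0],
    [0,0,0,0,0,0,0],
    [0,0,0,0,0,0,0],
  ],
)

```text
clock: 4.9
position: [0.4236, 0.2007, 0.0417]
ee_rot: [0.078, -3.14, 0.001]
force: [-0.7, -5.2, -0.5]
width: 0.327
gripper_force: 15.0
```

Request:
carry_out(
  commands=[
    [0.55,0,0,0,0,0,0],
    [0.55,0,0,0,0,0,0],
    [0.55,0,0,-1,0,0,0],
    [0.55,0,0,-1,0,0,0],
    [0.55,0,0,-1,0,0,0],
    [0.55,0,0,-1,0,0,0],
    [0.55,0,0,0,0,0,0],
  ],
)

```text
clock: 5.6
position: [0.4256, 0.203, 0.1449]
ee_rot: [-0.08, 3.135, 0.006]
force: [0.2, -0.3, -0.1]
width: 0.549
gripper_force: 0.0
```

```bash
python3 - <<'E'
from h import *
p,q,s=now(); Q=down(.045); print(p.round(4),s["force"])
d=shot("wrist"); P=cloud(d,d["pose"]); g=cv2.cvtColor(d["pixels"],cv2.COLOR_RGB2GRAY)
m=((g<70)&(P[...,2]>.02)&(P[...,2]<.11)&(P[...,0]<.482)&(P[...,0]>.35)&(abs(P[...,1]-.2)<.12)).astype(np.uint8)
k,l,st,c=cv2.connectedComponentsWithStats(m)
for i in range(1,k):
    if st[i,4]>150:
        B=P[l==i]; print(c[i].round(),st[i],np.median(B,0).round(4),np.percentile(B,3,axis=0).round(4),np.percentile(B,97,axis=0).round(4))
R0=np.array([.4635,.1185,.078])
print("approach"); a=plan(p,q,[((*R0[:2],.14),Q),(R0,Q)],g=.55)
H=R0+[.194,0,-.007]; f=lambda t:H+[-.194*np.cos(t)+.007*np.sin(t),-.009*(1-np.cos(t))*-1,.194*np.sin(t)+.007*np.cos(t)]
print("arc"); plan(*a,[(f(t),Q,2) for t in np.arange(1,13)*.12],g=0)
E
```

```text
[0.4256 0.203  0.1449] [ 0.15404313 -0.25042789 -0.14083092]
[317. 245.] [ 293  227   48   41 1570] [0.4215 0.2007 0.0621] [0.4132 0.1868 0.0518] [0.4295 0.2146 0.0711]
[364. 355.] [338 352  52   8 367] [0.481  0.2327 0.0927] [0.4803 0.2172 0.0874] [0.4818 0.2463 0.0961]
approach
[[0.55,-0.33,-0.86,0.05,0.01,0.01,0.01],[0.55,-0.34,-0.86,0.05,0.01,0.01,0.01],[0.55,-0.34,-0.86,0.05,0.01,0.01,0.01],[0.55,-0.34,-0.86,0.05,0.01,0.01,0.01],[0.55,0.0,0.0,0.83,0.0,0.0,0.0],[0.55,0.0,0.0,0.83,0.0,0.0,0.0],[0.55,0.0,0.0,0.83,0.0,0.0,0.0]] --
arc
[[0,-0.04,0.0,-0.46,0.0,0.0,0.0],[0,-0.04,0.0,-0.46,0.0,0.0,0.0],[0,-0.1,0.0,-0.45,0.0,0.0,0.0],[0,-0.1,0.0,-0.45,0.0,0.0,0.0],[0,-0.15,0.0,-0.44,0.0,0.0,0.0],[0,-0.15,0.0,-0.44,0.0,0.0,0.0],[0,-0.21,0.0,-0.42,0.0,0.0,0.0],[0,-0.21,0.0,-0.42,0.0,0.0,0.0]] --
[[0,-0.25,0.0,-0.39,0.0,0.0,0.0],[0,-0.25,0.0,-0.39,0.0,0.0,0.0],[0,-0.3,0.0,-0.36,0.0,0.0,0.0],[0,-0.3,0.0,-0.36,0.0,0.0,0.0],[0,-0.34,0.0,-0.32,0.0,0.0,0.0],[0,-0.34,0.0,-0.32,0.0,0.0,0.0],[0,-0.38,0.0,-0.28,0.0,0.0,0.0],[0,-0.38,0.0,-0.28,0.0,0.0,0.0]] --
[[0,-0.41,0.0,-0.23,0.0,0.0,0.0],[0,-0.41,0.0,-0.23,0.0,0.0,0.0],[0,-0.43,0.0,-0.18,0.0,0.0,0.0],[0,-0.43,0.0,-0.18,0.0,0.0,0.0],[0,-0.45,0.0,-0.13,0.0,0.0,0.0],[0,-0.45,0.0,-0.13,0.0,0.0,0.0],[0,-0.46,0.0,-0.07,0.0,0.0,0.0],[0,-0.46,0.0,-0.07,0.0,0.0,0.0]] --
```

Request:
carry_out(
  commands=[
    [0.55,-0.33,-0.86,0.05,0.01,0,0.01],
    [0.55,-0.34,-0.86,0.05,0.01,0.01,0.01],
    [0.55,-0.34,-0.86,0.05,0.01,0,0.01],
    [0.55,-0.34,-0.86,0.05,0.01,0.01,0.01],
    [0.55,0,0,0,0,0,0],
    [0.55,0,0,0,0,0,0],
  ],
)

```text
clock: 6.25
position: [0.4612, 0.1171, 0.1361]
ee_rot: [0.071, -3.138, 0.006]
force: [-0.5, 0.3, -0.1]
width: 0.553
gripper_force: 0.0
```

Request:
carry_out(
  commands=[
    [0.55,0,0,0.83,0,0,0],
    [0.55,0,0,0.83,0,0,0],
    [0.55,0,0,0.83,0,0,0],
    [0.55,0,0,0,0,0,0],
    [0,0,0,0,0,0,0],
    [0,0,0,0,0,0,0],
    [0,0,0,0,0,0,0],
    [0,0,0,0,0,0,0],
  ],
  squeeze=20,
)

```text
clock: 7.05
position: [0.4621, 0.1167, 0.0754]
ee_rot: [0.072, -3.14, 0.006]
force: [-0.5, -1.5, 3.2]
width: 0.347
gripper_force: 20.0
```

Request:
carry_out(
  commands=[
    [0,-0.04,0,-0.46,0,0,0],
    [0,-0.04,0,-0.46,0,0,0],
    [0,-0.1,0,-0.45,0,0,0],
    [0,-0.1,0,-0.45,0,0,0],
    [0,-0.15,0,-0.44,0,0,0],
    [0,-0.15,0,-0.44,0,0,0],
    [0,-0.21,0,-0.42,0,0,0],
    [0,-0.21,0,-0.42,0,0,0],
  ],
)

```text
clock: 7.85
position: [0.486, 0.1175, 0.1637]
ee_rot: [0.072, -3.137, 0.008]
force: [-0.6, -5.2, -4.0]
width: 0.346
gripper_force: 20.0
```

Request:
carry_out(
  commands=[
    [0,-0.25,0,-0.39,0,0,0],
    [0,-0.25,0,-0.39,0,0,0],
    [0,-0.3,0,-0.36,0,0,0],
    [0,-0.3,0,-0.36,0,0,0],
    [0,-0.34,0,-0.32,0,0,0],
    [0,-0.34,0,-0.32,0,0,0],
    [0,-0.38,0,-0.28,0,0,0],
    [0,-0.38,0,-0.28,0,0,0],
  ],
)

```text
clock: 8.65
position: [0.5494, 0.1196, 0.2308]
ee_rot: [0.07, -3.136, 0.01]
force: [-2.6, -6.7, -4.8]
width: 0.343
gripper_force: 20.0
```

Request:
carry_out(
  commands=[
    [0,-0.41,0,-0.23,0,0,0],
    [0,-0.41,0,-0.23,0,0,0],
    [0,-0.43,0,-0.18,0,0,0],
    [0,-0.43,0,-0.18,0,0,0],
    [0,-0.45,0,-0.13,0,0,0],
    [0,-0.45,0,-0.13,0,0,0],
    [0,0,0,0,0,0,0],
    [0,0,0,0,0,0,0],
  ],
)

```text
clock: 9.45
position: [0.616, 0.1218, 0.2584]
ee_rot: [0.069, -3.141, 0.011]
force: [1.2, -9.2, -0.6]
width: 0.348
gripper_force: 20.0
```

Request:
carry_out(
  commands=[
    [0.6,0,0,0,0,0,0],
    [0.6,0,0,0,0,0,0],
    [0.6,0,0,-0.8,0,0,0],
    [0.6,0,0,-1,0,0,0],
    [0.6,0,0,-1,0,0,0],
    [0.6,0,0,-0.3,0,0,0],
  ],
)

```text
clock: 10.05
position: [0.6159, 0.1261, 0.3382]
ee_rot: [-0.075, 3.138, -0.003]
force: [-0.8, -0.6, 0.8]
width: 0.599
gripper_force: 0.0
```

```bash
python3 - <<'E'
from h import *
p,q,s=now(); Q=down(.045); print(p.round(4),s["force"])
plan(p,q,[((.42,-.25,.32),down(.12))],g=1)
E
```

```text
[0.6159 0.1261 0.3382] [-0.79843648 -0.635658    0.83056085]
[[1,0.5,-0.86,0.04,0.0,0.0,-0.04],[1,0.51,-0.86,0.04,0.0,0.0,-0.04],[1,0.51,-0.86,0.04,0.0,0.0,-0.04],[1,0.51,-0.86,0.04,0.0,0.0,-0.04],[1,0.52,-0.85,0.04,0.0,0.0,-0.04],[1,0.52,-0.85,0.04,0.0,0.0,-0.04],[1,0.52,-0.85,0.04,0.0,0.0,-0.04],[1,0.53,-0.85,0.04,0.0,0.0,-0.04]] --
[[1,0.53,-0.84,0.04,0.0,0.0,-0.04],[1,0.54,-0.84,0.04,0.0,0.0,-0.04],[1,0.54,-0.84,0.04,0.0,0.0,-0.04],[1,0.54,-0.84,0.04,0.0,0.0,-0.04],[1,0.55,-0.84,0.04,0.0,0.0,-0.04],[1,0.55,-0.83,0.04,0.0,0.0,-0.04],[1,0.55,-0.83,0.04,0.0,0.0,-0.04],[1,0.56,-0.83,0.04,0.0,0.0,-0.04]] --
[[1,0.56,-0.83,0.04,0.0,0.0,-0.04]] --
```

Request:
carry_out(
  commands=[
    [1,0.5,-0.86,0.04,0,0,-0.04],
    [1,0.51,-0.86,0.04,0,0,-0.04],
    [1,0.51,-0.86,0.04,0,0,-0.04],
    [1,0.51,-0.86,0.04,0,0,-0.04],
    [1,0.52,-0.85,0.04,0,0,-0.04],
    [1,0.52,-0.85,0.04,0,0,-0.04],
    [1,0.52,-0.85,0.04,0,0,-0.04],
    [1,0.53,-0.85,0.04,0,0,-0.04],
  ],
)

```text
clock: 10.85
position: [0.5217, -0.0521, 0.3274]
ee_rot: [0.125, -3.137, 0.005]
force: [0.2, -0.5, -0.1]
width: 0.999
gripper_force: 0.0
```

Request:
carry_out(
  commands=[
    [1,0.53,-0.84,0.04,0,0,-0.04],
    [1,0.54,-0.84,0.04,0,0,-0.04],
    [1,0.54,-0.84,0.04,0,0,-0.04],
    [1,0.54,-0.84,0.04,0,0,-0.04],
    [1,0.55,-0.84,0.04,0,0,-0.04],
    [1,0.55,-0.83,0.04,0,0,-0.04],
    [1,0.55,-0.83,0.04,0,0,-0.04],
    [1,0,0,0,0,0,0],
  ],
)

```text
clock: 11.65
position: [0.4391, -0.2092, 0.3214]
ee_rot: [0.16, -3.135, 0.007]
force: [0.1, 0.3, 0.0]
width: 0.997
gripper_force: 0.0
```

```bash
python3 - <<'E'
from h import *
p,q,s=now(); print(p.round(4),np.round(s["joints"],2))
a=shot("wrist","w2"); b=shot("side","s2")
cv2.imwrite("pics/m2.png",np.vstack([cv2.resize(a["pixels"][:,:,::-1],(560,420)),]))
cv2.imwrite("pics/s2c.png",cv2.resize(b["pixels"][130:400,230:420,::-1],None,fx=2,fy=2))
E
```

```text
[ 0.4391 -0.2092  0.3214] [-0.03  0.13  0.42  1.77 -0.05  1.25  2.07]
```

View pics/w2.png

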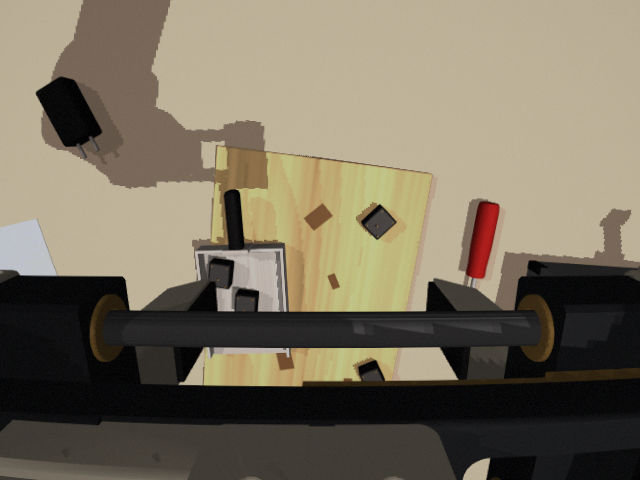

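View pics/s2c.png

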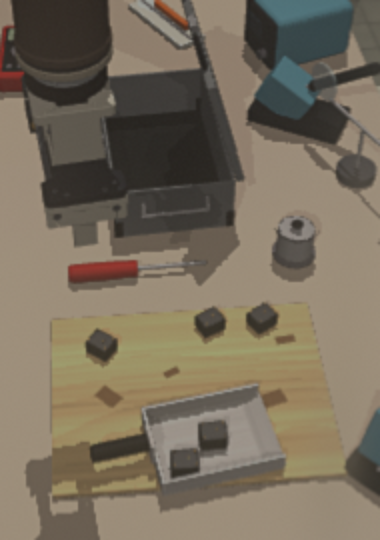

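The lid stands open with the case empty, and the board is unchanged. The wrist view shows the handle from (232,192) to (236,247), the tray back wall at (240,246), and relays at (378,222) and (371,371). The tray holds exactly two relays.

```bash
python3 - <<'E'
from h import *
d=load("w2.npz"); P=cloud(d,d["pose"]); g=cv2.cvtColor(d["pixels"],cv2.COLOR_RGB2GRAY)
m=((g<50)&(P[...,2]>.014)&(P[...,2]<.07)&(P[...,0]<.75)&(P[...,0]>.38)&(P[...,1]<-.05)&(P[...,1]>-.42)).astype(np.uint8)
k,l,st,c=cv2.connectedComponentsWithStats(m)
for i in range(1,k):
    if st[i,4]>100:
        B=P[l==i]; print(c[i].round(),st[i],B.mean(0).round(4),np.percentile(B[:,2],90).round(4),cv2.minAreaRect(B[:,:2].astype(np.float32)))
u=[(232,194),(236,246),(196,249),(285,244),(290,353)]
print(world(d,u,d["pose"]).round(4)); print(world(d,u,d["pose"],z=.05).round(4))
b=load("s2.npz"); print(world(b,[(279,356),(303,350),(302,334),(358,325),(371,361),(313,375)]).round(4))
E
```

```text
[234. 220.] [224 190  27  60 930] [ 0.4647 -0.3064  0.0493] 0.0527 ((0.4647056758403778, -0.3057078421115875), (0.06837163120508194, 0.021093228831887245), 7.715326309204102)
[374. 217.] [362 205  34  34 173] [ 0.4489 -0.1466  0.0262] 0.0298 ((0.4539870321750641, -0.141031876206398), (0.02590498887002468, 0.031036891043186188), 49.03453826904297)
[224. 268.] [208 258  26  31 264] [ 0.5296 -0.321   0.0273] 0.0335 ((0.5371786952018738, -0.3271053433418274), (0.030093999579548836, 0.03120650351047516), 86.15467071533203)
[248. 296.] [235 289  24  22 237] [ 0.5636 -0.2894  0.0272] 0.0336 ((0.570356011390686, -0.2913098931312561), (0.026258330792188644, 0.02435486577451229), 88.55690002441406)
[370. 370.] [359 362  26  19 200] [ 0.6523 -0.1235  0.0241] 0.0292 ((0.6620113253593445, -0.1200203076004982), (0.028795944526791573, 0.025800058618187904), 31.610326766967773)
[[ 0.4349 -0.3097  0.0511]
 [ 0.4935 -0.3021  0.0516]
 [ 0.5181 -0.3647 -0.0021]
 [ 0.4964 -0.2498  0.0099]
 [ 0.6474 -0.2314  0.0085]]
[[ 0.4351 -0.3099  0.05  ]
 [ 0.494  -0.3025  0.05  ]
 [ 0.5024 -0.3485  0.05  ]
 [ 0.4858 -0.2469  0.05  ]
 [ 0.6232 -0.2299  0.05  ]]
[[ 0.4412 -0.3186  0.0525]
 [ 0.4962 -0.309   0.0528]
 [ 0.4991 -0.2523  0.034 ]
 [ 0.6367 -0.2357  0.026 ]
 [ 0.6492 -0.3364  0.0235]
 [ 0.5136 -0.3569  0.0224]]
```

```bash
python3 - <<'E'
from h import *
p,q,s=now(); Q=down(.13,.6); z=Q.apply([0,0,1]); G=np.array([.4765,-.3042,.042]); T=G+.019*z
print(T, z)
plan(p,q,[(T-.1*z,Q,10),(T,Q,5)],g=.5)
E
```

```text
[ 0.48713768 -0.30280926  0.02631862] [ 0.55987796  0.07319694 -0.82533561]
[[0.5,0.08,-0.41,0.85,-0.01,-0.6,-0.02],[0.5,0.13,-0.41,0.84,-0.01,-0.6,-0.02],[0.5,0.18,-0.41,0.83,-0.01,-0.6,-0.02],[0.5,0.24,-0.41,0.82,-0.01,-0.6,-0.02],[0.5,0.29,-0.41,0.81,-0.01,-0.6,-0.02],[0.5,0.33,-0.41,0.79,-0.01,-0.6,-0.02],[0.5,0.38,-0.41,0.76,-0.01,-0.6,-0.02],[0.5,0.43,-0.41,0.74,-0.01,-0.6,-0.02]] --
[[0.5,0.47,-0.41,0.71,-0.01,-0.6,-0.02],[0.5,0.52,-0.41,0.68,-0.01,-0.6,-0.02],[0.5,0.0,0.0,0.8,0.0,0.0,0.0],[0.5,0.0,0.0,0.8,0.0,0.0,0.0],[0.5,0.0,0.0,0.8,0.0,0.0,0.0],[0.5,0.0,0.0,0.8,0.0,0.0,0.0],[0.5,0.0,0.0,0.8,0.0,0.0,0.0]] --
```

Request:
carry_out(
  commands=[
    [0.5,0.08,-0.41,0.85,0,-0.6,-0.02],
    [0.5,0.13,-0.41,0.84,-0.01,-0.6,-0.02],
    [0.5,0.18,-0.41,0.83,-0.01,-0.6,-0.02],
    [0.5,0.24,-0.41,0.82,-0.01,-0.6,-0.02],
    [0.5,0.29,-0.41,0.81,-0.01,-0.6,-0.02],
    [0.5,0.33,-0.41,0.79,-0.01,-0.6,-0.02],
    [0.5,0.38,-0.41,0.76,-0.01,-0.6,-0.02],
    [0.5,0.43,-0.41,0.74,-0.01,-0.6,-0.02],
  ],
)

```text
clock: 12.55
position: [0.4318, -0.2761, 0.1747]
ee_rot: [-0.171, 2.765, 0.031]
force: [0.2, -0.4, 0.5]
width: 0.5
gripper_force: 0.0
```

Request:
carry_out(
  commands=[
    [0.5,0.47,-0.41,0.71,0,-0.6,-0.02],
    [0.5,0.52,-0.41,0.68,0,-0.6,-0.02],
    [0.5,0,0,0,0,0,0],
    [0.5,0,0,0,0,0,0],
  ],
)

```text
clock: 12.95
position: [0.4245, -0.2865, 0.1529]
ee_rot: [-0.171, 2.748, 0.032]
force: [0.0, 0.0, -0.4]
width: 0.501
gripper_force: 0.0
```

```bash
python3 - <<'E'
from h import *
p,q,s=now(); Q=down(.13,.6); z=Q.apply([0,0,1]); G=np.array([.4765,-.3042,.042]); T=G+.019*z
print(p.round(4),np.round(s["joints"],2), (q.inv()*Q).as_rotvec().round(3))
d=shot("wrist"); P=cloud(d,d["pose"]); g=cv2.cvtColor(d["pixels"],cv2.COLOR_RGB2GRAY)
m=((g<50)&(P[...,2]>.042)&(P[...,2]<.058)&(P[...,0]<.51)&(P[...,0]>.38)&(P[...,1]<-.26)&(P[...,1]>-.35)).astype(np.uint8)
k,l,st,c=cv2.connectedComponentsWithStats(m)
for i in range(1,k):
    if st[i,4]>150:
        B=P[l==i]; print(c[i].round(),st[i],B.mean(0).round(4),cv2.minAreaRect(B[:,:2].astype(np.float32)))
plan(p,q,[(T,Q,5)],g=.5)
E
```

```text
[ 0.4245 -0.2865  0.1529] [ 0.92  0.25 -0.27  2.16 -0.44  0.5   2.72] [-0.004 -0.211 -0.005]
[283. 230.] [ 269  188   29   86 1924] [ 0.4601 -0.3085  0.0507] ((0.46445706486701965, -0.3085426986217499), (0.06831438094377518, 0.016032224521040916), 7.778774261474609)
[[0.5,-0.06,-0.19,1.12,-0.01,-0.42,-0.01],[0.5,-0.01,-0.19,1.12,-0.01,-0.42,-0.01],[0.5,0.03,-0.19,1.12,-0.01,-0.42,-0.01],[0.5,0.08,-0.19,1.12,-0.01,-0.42,-0.01],[0.5,0.13,-0.19,1.11,-0.01,-0.42,-0.01]] --
```

The last joint has reached its range limit at 2.72. I'll use the equivalent half-turn grasp instead: lift, straighten, and turn +π about tool z.

Request:
carry_out(
  commands=[
    [0.5,0,0,-1,0,1,0],
    [0.5,0,0,-1,0,1,0.2],
    [0.5,0,0,-1,0,1,0.2],
    [0.5,0,0,-1,0,0.9,0.2],
    [0.5,0,0,0,0,0,1],
    [0.5,0,0,0,0,0,1],
    [0.5,0,0,0,0,0,1],
    [0.5,0,0,0,0,0,1],
  ],
)

```text
clock: 13.8
position: [0.4028, -0.2875, 0.2505]
ee_rot: [-0.522, -3.096, -0.008]
force: [-0.6, 0.6, 0.6]
width: 0.501
gripper_force: 0.0
```

Request:
carry_out(
  commands=[
    [0.5,0,0,0,0,0,1],
    [0.5,0,0,0,0,0,1],
    [0.5,0,0,0,0,0,1],
    [0.5,0,0,0,0,0,1],
    [0.5,0,0,0,0,0,1],
    [0.5,0,0,0,0,0,1],
    [0.5,0,0,0,0,0,1],
    [0.5,0,0,0,0,0,1],
  ],
)

```text
clock: 14.6
position: [0.4027, -0.2875, 0.2505]
ee_rot: [-1.686, -2.647, -0.006]
force: [0.4, 0.2, -0.2]
width: 0.499
gripper_force: 0.0
```

Request:
carry_out(
  commands=[
    [0.5,0,0,0,0,0,1],
    [0.5,0,0,0,0,0,1],
    [0.5,0,0,0,0,0,1],
    [0.5,0,0,0,0,0,1],
    [0.5,0,0,0,0,0,1],
    [0.5,0,0,0,0,0,1],
    [0.5,0,0,0,0,0,1],
    [0.5,0,0,0,0,0,1],
  ],
)

```text
clock: 15.4
position: [0.4027, -0.2875, 0.2506]
ee_rot: [-2.582, -1.781, -0.004]
force: [0.5, 0.2, -1.1]
width: 0.5
gripper_force: 0.0
```

Request:
carry_out(
  commands=[
    [0.5,0,0,0,0,0,1],
    [0.5,0,0,0,0,0,1],
    [0.5,0,0,0,0,0,1],
    [0.5,0,0,0,0,0,1],
    [0.5,0,0,0,0,0,1],
    [0.5,0,0,0,0,0,1],
    [0.5,0,0,0,0,0,1],
    [0.5,0,0,0,0,0,1],
  ],
)

```text
clock: 16.2
position: [0.4028, -0.2875, 0.2506]
ee_rot: [-3.071, -0.634, -0.001]
force: [0.2, 0.3, -0.2]
width: 0.499
gripper_force: 0.0
```

```bash
python3 - <<'E'
from h import *
p,q,s=now(); print(p.round(4),np.round(s["joints"],2),q.as_matrix().round(2).tolist(),s["clock"])
E
```

```text
[ 0.4028 -0.2875  0.2506] [ 0.26  0.2   0.3   1.86 -0.07  1.09 -0.57] [[0.92, 0.4, -0.0], [0.4, -0.92, 0.01], [0.0, -0.01, -1.0]] 16.2
```

```bash
cat >> h.py <<'E'
FL=Ro.from_euler("z",np.pi)
def downf(yaw,tilt=0.): return down(yaw,tilt)*FL
E
python3 - <<'E'
from h import *
p,q,s=now(); Q=downf(.13,.6); z=Q.apply([0,0,1]); G=np.array([.4765,-.3050,.042]); T=G+.019*z
print(T,z)
plan(p,q,[(T-.1*z,Q,10),(T,Q,6)],g=.5)
E
```

```text
[ 0.48713768 -0.30360926  0.02631862] [ 0.55987796  0.07319694 -0.82533561]
[[0.5,0.07,0.13,0.57,-0.09,0.59,0.27],[0.5,0.04,0.13,0.57,-0.09,0.59,0.27],[0.5,0.0,0.12,0.57,-0.09,0.59,0.27],[0.5,-0.03,0.12,0.57,-0.09,0.59,0.27],[0.5,-0.06,0.11,0.57,-0.09,0.59,0.27],[0.5,-0.09,0.11,0.57,-0.09,0.59,0.27],[0.5,-0.12,0.11,0.56,-0.09,0.59,0.27],[0.5,-0.15,0.11,0.56,-0.09,0.59,0.27]] --
[[0.5,-0.18,0.11,0.55,-0.09,0.59,0.27],[0.5,-0.21,0.11,0.54,-0.09,0.59,0.27],[0.5,0.0,0.0,0.67,0.0,0.0,0.0],[0.5,0.0,0.0,0.67,0.0,0.0,0.0],[0.5,0.0,0.0,0.67,0.0,0.0,0.0],[0.5,0.0,0.0,0.67,0.0,0.0,0.0],[0.5,0.0,0.0,0.67,0.0,0.0,0.0],[0.5,0.0,0.0,0.67,0.0,0.0,0.0]] --
```

Request:
carry_out(
  commands=[
    [0.5,0.07,0.13,0.57,-0.09,0.59,0.27],
    [0.5,0.04,0.13,0.57,-0.09,0.59,0.27],
    [0.5,0,0.12,0.57,-0.09,0.59,0.27],
    [0.5,-0.03,0.12,0.57,-0.09,0.59,0.27],
    [0.5,-0.06,0.11,0.57,-0.09,0.59,0.27],
    [0.5,-0.09,0.11,0.57,-0.09,0.59,0.27],
    [0.5,-0.12,0.11,0.56,-0.09,0.59,0.27],
    [0.5,-0.15,0.11,0.56,-0.09,0.59,0.27],
  ],
)

```text
clock: 17.0
position: [0.4254, -0.3074, 0.1369]
ee_rot: [-3.011, -0.286, -0.736]
force: [1.9, 0.3, 0.6]
width: 0.499
gripper_force: 0.0
```

Request:
carry_out(
  commands=[
    [0.5,-0.18,0.11,0.55,-0.09,0.59,0.27],
    [0.5,-0.21,0.11,0.54,-0.09,0.59,0.27],
    [0.5,0,0,0,0,0,0],
    [0.5,0,0,0,0,0,0],
  ],
)

```text
clock: 17.4
position: [0.4301, -0.3129, 0.1083]
ee_rot: [-2.963, -0.184, -0.907]
force: [0.0, -0.2, 0.6]
width: 0.505
gripper_force: 0.0
```

```bash
python3 - <<'E'
from h import *
p,q,s=now(); Q=downf(.13,.6); z=Q.apply([0,0,1]); G=np.array([.4765,-.3050,.042]); T=G+.019*z
print(p.round(4),np.round(s["joints"],2), (q.inv()*Q).as_rotvec().round(3))
d=shot("wrist"); P=cloud(d,d["pose"]); g=cv2.cvtColor(d["pixels"],cv2.COLOR_RGB2GRAY)
b=shot("side"); Pb=cloud(b); gb=cv2.cvtColor(b["pixels"],cv2.COLOR_RGB2GRAY)
for P,g in((P,g),(Pb,gb)):
  m=((g<50)&(P[...,2]>.042)&(P[...,2]<.058)&(P[...,0]<.51)&(P[...,0]>.38)&(P[...,1]<-.26)&(P[...,1]>-.35)).astype(np.uint8)
  k,l,st,c=cv2.connectedComponentsWithStats(m)
  for i in range(1,k):
    if st[i,4]>50:
        B=P[l==i]; print(c[i].round(),st[i],B.mean(0).round(4),cv2.minAreaRect(B[:,:2].astype(np.float32)))
plan(p,q,[(T,Q,6)],g=.5)
E
```

```text
[ 0.4301 -0.3129  0.1083] [ 0.91  0.37 -0.06  2.28 -1.3   0.48  0.59] [ 0.002  0.006 -0.005]
[322. 262.] [ 309  212   28  100 2552] [ 0.4656 -0.3086  0.0511] ((0.46696949005126953, -0.30855506658554077), (0.06320767849683762, 0.016120508313179016), 8.496868133544922)
[287. 355.] [276 351  28   9  90] [ 0.4598 -0.3155  0.0472] ((0.46502429246902466, -0.31220754981040955), (0.0631849393248558, 0.013898659497499466), 5.134649753570557)
[[0.5,0.01,-0.01,0.67,0.0,0.01,-0.01],[0.5,0.01,-0.01,0.67,0.0,0.01,-0.01],[0.5,0.01,-0.01,0.67,0.0,0.01,-0.01],[0.5,0.01,-0.01,0.67,0.0,0.01,-0.01],[0.5,0.01,-0.01,0.67,0.0,0.01,-0.01],[0.5,0.01,-0.01,0.67,0.0,0.01,-0.01]] --
```

```bash
python3 - <<'E'
from h import *
p,q,s=now(); Q=downf(.13,.33); z=Q.apply([0,0,1]); G=np.array([.4765,-.3068,.041]); T=G+.019*z
print(T,z)
plan(p,q,[(T-.08*z,Q,8),(T,Q,5)],g=.5)
E
```

```text
[ 0.48260487 -0.30600187  0.0230252 ] [ 0.32130872  0.04200704 -0.94604234]
[[0.5,0.08,0.0,0.12,0.0,-0.33,0.0],[0.5,0.08,0.0,0.11,0.0,-0.33,0.0],[0.5,0.09,0.0,0.11,0.0,-0.33,0.0],[0.5,0.09,0.0,0.11,0.0,-0.33,0.0],[0.5,0.09,0.0,0.11,0.0,-0.33,0.0],[0.5,0.1,0.0,0.1,0.0,-0.33,0.0],[0.5,0.1,0.0,0.1,0.0,-0.33,0.0],[0.5,0.1,0.0,0.1,0.0,-0.33,0.0]] --
[[0.5,0.0,0.0,0.64,0.0,0.0,0.0],[0.5,0.0,0.0,0.64,0.0,0.0,0.0],[0.5,0.0,0.0,0.64,0.0,0.0,0.0],[0.5,0.0,0.0,0.64,0.0,0.0,0.0],[0.5,0.0,0.0,0.64,0.0,0.0,0.0]] --
```

Request:
carry_out(
  commands=[
    [0.5,0.08,0,0.12,0,-0.33,0],
    [0.5,0.08,0,0.11,0,-0.33,0],
    [0.5,0.09,0,0.11,0,-0.33,0],
    [0.5,0.09,0,0.11,0,-0.33,0],
    [0.5,0.09,0,0.11,0,-0.33,0],
    [0.5,0.1,0,0.1,0,-0.33,0],
    [0.5,0.1,0,0.1,0,-0.33,0],
    [0.5,0.1,0,0.1,0,-0.33,0],
  ],
)

```text
clock: 18.3
position: [0.4571, -0.3092, 0.0987]
ee_rot: [-3.074, -0.196, -0.513]
force: [0.9, 0.4, -0.1]
width: 0.498
gripper_force: 0.0
```

Request:
carry_out(
  commands=[
    [0.5,0,0,0,0,0,0],
    [0.5,0,0,0,0,0,0],
  ],
)

```text
clock: 18.5
position: [0.4562, -0.309, 0.0979]
ee_rot: [-3.073, -0.199, -0.515]
force: [-0.1, -0.3, 0.0]
width: 0.503
gripper_force: 0.0
```

```bash
python3 - <<'E'
from h import *
p,q,s=now(); Q=downf(.13,.33); z=Q.apply([0,0,1]); G=np.array([.4765,-.3068,.041]); T=G+.019*z
print(p.round(4),np.round(s["joints"],2), (q.inv()*Q).as_rotvec().round(3))
plan(p,q,[(T,Q,5)],g=.5)
E
```

```text
[ 0.4562 -0.309   0.0979] [ 0.46  0.38  0.25  2.13 -0.72  0.51 -0.15] [ 0.002 -0.002 -0.   ]
[[0.5,0.01,0.0,0.64,0.0,0.0,0.0],[0.5,0.01,0.0,0.64,0.0,0.0,0.0],[0.5,0.01,0.0,0.64,0.0,0.0,0.0],[0.5,0.01,0.0,0.64,0.0,0.0,0.0],[0.5,0.01,0.0,0.64,0.0,0.0,0.0]] --
```

Request:
carry_out(
  commands=[
    [0.5,0.01,0,0.64,0,0,0],
    [0.5,0.01,0,0.64,0,0,0],
    [0.5,0.01,0,0.64,0,0,0],
    [0.5,0.01,0,0.64,0,0,0],
    [0.5,0.01,0,0.64,0,0,0],
    [0.5,0,0,0,0,0,0],
  ],
)

```text
clock: 19.1
position: [0.481, -0.306, 0.0204]
ee_rot: [-3.072, -0.194, -0.51]
force: [-0.6, 0.3, 0.7]
width: 0.5
gripper_force: 0.0
```

Request:
carry_out(
  commands=[
    [0,0,0,0,0,0,0],
    [0,0,0,0,0,0,0],
    [0,0,0,0,0,0,0],
    [0,0,0,0,0,0,0],
    [0,0,0,0,0,0,0],
    [0,0,0,0,0,0,0],
  ],
  squeeze=60,
)

```text
clock: 19.7
position: [0.4817, -0.3067, 0.0221]
ee_rot: [-3.073, -0.196, -0.513]
force: [-2.6, 0.2, 6.6]
width: 0.169
gripper_force: 60.0
```

```bash
python3 - <<'E'
from h import *
p,q,s=now(); print(p.round(4),np.round(s["joints"],2),s["width"],s["gripper_force"])
# lift, then over to front of case, tray level, mouth about over the case's front
Q=q; yaw=.05
print("lift");a=plan(p,q,[(p+[-.0,0,.2],q,10)],g=0)
Qc=Ro.from_euler("z",-.08)*q
print("carry");a=plan(*a,[((.43,.0,.26),Qc,14),((.43,.17,.26),Qc,8)],g=0)
E
```

```text
[ 0.4817 -0.3067  0.0221] [ 0.55  0.54  0.09  2.13 -0.89  0.35 -0.  ] 0.16880104082611305 59.98126745223999
lift
[[0,0.26,0.0,-0.76,0.0,0.0,0.0],[0,0.26,0.0,-0.76,0.0,0.0,0.0],[0,0.26,0.0,-0.76,0.0,0.0,0.0],[0,0.26,0.0,-0.76,0.0,0.0,0.0],[0,0.26,0.0,-0.76,0.0,0.0,0.0],[0,0.26,0.0,-0.76,0.0,0.0,0.0],[0,0.26,0.0,-0.76,0.0,0.0,0.0],[0,0.26,0.0,-0.76,0.0,0.0,0.0]] --
[[0,0.26,0.0,-0.76,0.0,0.0,0.0],[0,0.26,0.0,-0.76,0.0,0.0,0.0]] --
carry
[[0,0.0,-0.89,-0.11,-0.02,0.0,0.05],[0,0.0,-0.89,-0.12,-0.02,0.0,0.05],[0,-0.01,-0.89,-0.12,-0.02,0.0,0.05],[0,-0.01,-0.89,-0.12,-0.02,0.0,0.05],[0,-0.02,-0.89,-0.12,-0.02,0.0,0.05],[0,-0.02,-0.89,-0.12,-0.02,0.0,0.05],[0,-0.03,-0.89,-0.12,-0.02,0.0,0.05],[0,-0.03,-0.89,-0.13,-0.02,0.0,0.05]] --
[[0,-0.04,-0.89,-0.13,-0.02,0.0,0.05],[0,-0.04,-0.88,-0.13,-0.02,0.0,0.05],[0,-0.05,-0.88,-0.13,-0.02,0.0,0.05],[0,-0.05,-0.88,-0.13,-0.02,0.0,0.05],[0,-0.06,-0.88,-0.13,-0.02,0.0,0.05],[0,-0.06,-0.88,-0.14,-0.02,0.0,0.05],[0,0.04,-0.85,0.01,0.0,0.0,0.0],[0,0.04,-0.85,0.01,0.0,0.0,0.0]] --
[[0,0.04,-0.85,0.01,0.0,0.0,0.0],[0,0.04,-0.85,0.01,0.0,0.0,0.0],[0,0.04,-0.85,0.01,0.0,0.0,0.0],[0,0.04,-0.85,0.01,0.0,0.0,0.0],[0,0.04,-0.85,0.01,0.0,0.0,0.0],[0,0.04,-0.85,0.01,0.0,0.0,0.0]] --
```

Request:
carry_out(
  commands=[
    [0,0.13,0,-0.38,0,0,0],
    [0,0.26,0,-0.76,0,0,0],
    [0,0.26,0,-0.76,0,0,0],
    [0,0.26,0,-0.76,0,0,0],
    [0,0.26,0,-0.76,0,0,0],
    [0,0.26,0,-0.76,0,0,0],
    [0,0.26,0,-0.76,0,0,0],
    [0,0.26,0,-0.76,0,0,0],
  ],
)

```text
clock: 20.5
position: [0.4809, -0.306, 0.1732]
ee_rot: [-3.073, -0.196, -0.51]
force: [0.8, -0.3, -1.1]
width: 0.171
gripper_force: 60.0
```

Request:
carry_out(
  commands=[
    [0,0.26,0,-0.76,0,0,0],
    [0,0.26,0,-0.76,0,0,0],
    [0,0.13,0,-0.38,0,0,0],
    [0,0,0,0,0,0,0],
  ],
)

```text
clock: 20.9
position: [0.4819, -0.3067, 0.2238]
ee_rot: [-3.074, -0.197, -0.514]
force: [0.0, -0.8, -1.5]
width: 0.17
gripper_force: 60.0
```

```bash
python3 - <<'E'
from h import *
p,q,s=now(); print(p.round(4),np.round(s["joints"],2),s["width"],s["gripper_force"],np.round(s["force"],2),np.round(s["ft_torque"],2))
shot("side","s3"); b=load("s3.npz"); cv2.imwrite("pics/s3c.png",cv2.resize(b["pixels"][130:430,200:440,::-1],None,fx=2,fy=2))
E
```

```text
[ 0.4819 -0.3067  0.2238] [ 0.27  0.23  0.42  1.96 -0.47  0.78 -0.46] 0.16959538067971824 59.980300068855286 [ 0.04 -0.79 -1.53] [-0.16  0.82 -0.01]
```

View pics/s3c.png

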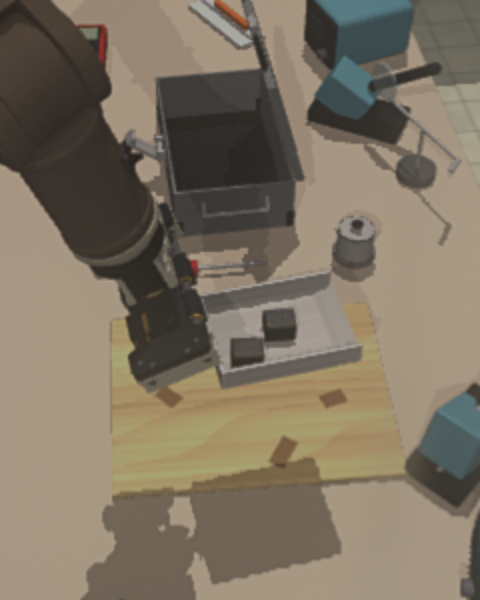

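The tray is held level with both relays in it. Carrying it to the front of the case.

```bash
python3 - <<'E'
from h import *
p,q,s=now()
Q=Ro.from_euler("z",-.08)*q
plan(p,q,[((.408,-.05,.255),Q,13),((.408,.203,.255),Q,12)],g=0)
E
```

```text
[[0,-0.08,-0.81,-0.14,-0.02,0.0,0.06],[0,-0.09,-0.81,-0.14,-0.02,0.0,0.06],[0,-0.09,-0.81,-0.14,-0.02,0.0,0.06],[0,-0.1,-0.81,-0.14,-0.02,0.0,0.06],[0,-0.1,-0.81,-0.14,-0.02,0.0,0.06],[0,-0.11,-0.81,-0.14,-0.02,0.0,0.06],[0,-0.11,-0.81,-0.15,-0.02,0.0,0.06],[0,-0.12,-0.8,-0.15,-0.02,0.0,0.06]] --
[[0,-0.12,-0.8,-0.15,-0.02,0.0,0.06],[0,-0.13,-0.8,-0.15,-0.02,0.0,0.06],[0,-0.13,-0.8,-0.15,-0.02,0.0,0.06],[0,-0.14,-0.8,-0.15,-0.02,0.0,0.06],[0,-0.14,-0.8,-0.15,-0.02,0.0,0.06],[0,0.04,-0.84,0.01,0.0,0.0,0.0],[0,0.04,-0.84,0.01,0.0,0.0,0.0],[0,0.04,-0.84,0.01,0.0,0.0,0.0]] --
[[0,0.04,-0.84,0.01,0.0,0.0,0.0],[0,0.04,-0.84,0.01,0.0,0.0,0.0],[0,0.04,-0.84,0.01,0.0,0.0,0.0],[0,0.04,-0.84,0.01,0.0,0.0,0.0],[0,0.04,-0.84,0.01,0.0,0.0,0.0],[0,0.04,-0.84,0.01,0.0,0.0,0.0],[0,0.04,-0.84,0.01,0.0,0.0,0.0],[0,0.04,-0.84,0.01,0.0,0.0,0.0]] --
[[0,0.04,-0.84,0.01,0.0,0.0,0.0]] --
```

Request:
carry_out(
  commands=[
    [0,-0.04,-0.41,-0.07,-0.01,0,0.03],
    [0,-0.08,-0.81,-0.14,-0.02,0,0.06],
    [0,-0.09,-0.81,-0.14,-0.02,0,0.06],
    [0,-0.1,-0.81,-0.14,-0.02,0,0.06],
    [0,-0.1,-0.81,-0.14,-0.02,0,0.06],
    [0,-0.11,-0.81,-0.14,-0.02,0,0.06],
    [0,-0.11,-0.81,-0.15,-0.02,0,0.06],
    [0,-0.12,-0.8,-0.15,-0.02,0,0.06],
  ],
)

```text
clock: 21.75
position: [0.4377, -0.1566, 0.2403]
ee_rot: [-3.084, -0.123, -0.51]
force: [-0.2, 0.4, -2.5]
width: 0.167
gripper_force: 60.0
```

Request:
carry_out(
  commands=[
    [0,-0.12,-0.8,-0.15,-0.02,0,0.06],
    [0,-0.13,-0.8,-0.15,-0.02,0,0.06],
    [0,-0.13,-0.8,-0.15,-0.02,0,0.06],
    [0,-0.14,-0.8,-0.15,-0.02,0,0.06],
    [0,-0.14,-0.8,-0.15,-0.02,0,0.06],
    [0,0.04,-0.84,0.01,0,0,0],
    [0,0.04,-0.84,0.01,0,0,0],
    [0,0.04,-0.84,0.01,0,0,0],
  ],
)

```text
clock: 22.55
position: [0.4093, 0.0042, 0.2529]
ee_rot: [-3.091, -0.075, -0.511]
force: [0.6, 0.3, -2.7]
width: 0.167
gripper_force: 60.0
```

Request:
carry_out(
  commands=[
    [0,0.04,-0.84,0.01,0,0,0],
    [0,0.04,-0.84,0.01,0,0,0],
    [0,0.04,-0.84,0.01,0,0,0],
    [0,0.04,-0.84,0.01,0,0,0],
    [0,0.04,-0.84,0.01,0,0,0],
    [0,0.04,-0.84,0.01,0,0,0],
    [0,0.04,-0.84,0.01,0,0,0],
    [0,0.04,-0.84,0.01,0,0,0],
  ],
)

```text
clock: 23.35
position: [0.4095, 0.1719, 0.2536]
ee_rot: [-3.092, -0.075, -0.511]
force: [0.5, -1.7, -1.6]
width: 0.17
gripper_force: 60.0
```

Request:
carry_out(
  commands=[
    [0,0.04,-0.84,0.01,0,0,0],
    [0,0.02,-0.5,0,0,0,0],
    [0,0,0,0,0,0,0],
    [0,0,0,0,0,0,0],
  ],
)

```text
clock: 23.75
position: [0.4099, 0.2042, 0.254]
ee_rot: [-3.092, -0.076, -0.512]
force: [-1.1, -0.3, -2.0]
width: 0.172
gripper_force: 60.0
```

```bash
python3 - <<'E'
from h import *
p,q,s=now(); print(p.round(4),np.round(s["joints"],2),s["width"],(down(.05,.33).inv()*q*FL).as_rotvec().round(3))
z=q.apply([0,0,1]); G=p-.019*z; print("G",G.round(4),z.round(3))
phi0=0
ax=np.array([-np.sin(.05),np.cos(.05),0]) # tray y; nose down = +rot about y
n=14; segs=[]
G1=np.array([.472,.206,.275])
for i in range(1,n+1):
    f=i/n; Qi=Ro.from_rotvec(ax*1.1*f)*q; Gi=G+(G1-G)*f; segs.append((Gi+.019*Qi.apply([0,0,1]),Qi,1))
plan(p,q,segs,g=0)
E
```

```text
[0.4099 0.2042 0.254 ] [-0.32 -0.   -0.42  2.13  0.3   0.78 -2.45] 0.17247657912104844 [0.002 0.002 0.001]
G [0.4038 0.2039 0.272 ] [ 0.322  0.015 -0.947]
[[0,0.13,0.0,0.05,0.0,-0.79,0.0],[0,0.13,0.0,0.04,0.0,-0.79,0.0],[0,0.13,0.0,0.02,0.0,-0.79,0.0],[0,0.14,0.0,0.01,0.0,-0.79,0.0],[0,0.14,0.0,-0.01,0.0,-0.79,0.0],[0,0.13,0.0,-0.02,0.0,-0.79,0.0],[0,0.13,0.0,-0.04,0.0,-0.79,0.0],[0,0.13,0.0,-0.05,0.0,-0.79,0.0]] --
[[0,0.12,0.0,-0.07,0.0,-0.79,0.0],[0,0.12,0.0,-0.08,0.0,-0.79,0.0],[0,0.11,0.0,-0.1,0.0,-0.79,0.0],[0,0.1,0.0,-0.11,0.0,-0.79,0.0],[0,0.09,0.0,-0.12,0.0,-0.79,0.0],[0,0.08,0.0,-0.13,0.0,-0.79,0.0]] --
```

Request:
carry_out(
  commands=[
    [0,0.13,0,0.05,0,-0.79,0],
    [0,0.13,0,0.04,0,-0.79,0],
    [0,0.13,0,0.02,0,-0.79,0],
    [0,0.14,0,0.01,0,-0.79,0],
    [0,0.14,0,-0.01,0,-0.79,0],
    [0,0.13,0,-0.02,0,-0.79,0],
    [0,0.13,0,-0.04,0,-0.79,0],
    [0,0.13,0,-0.05,0,-0.79,0],
  ],
)

```text
clock: 24.55
position: [0.4382, 0.2051, 0.2564]
ee_rot: [3.097, 0.073, -0.476]
force: [0.6, 0.8, -2.0]
width: 0.172
gripper_force: 60.0
```

Request:
carry_out(
  commands=[
    [0,0.12,0,-0.07,0,-0.79,0],
    [0,0.12,0,-0.08,0,-0.79,0],
    [0,0.11,0,-0.1,0,-0.79,0],
    [0,0.1,0,-0.11,0,-0.79,0],
    [0,0.09,0,-0.12,0,-0.79,0],
    [0,0.08,0,-0.13,0,-0.79,0],
    [0,0,0,0,0,0,0],
    [0,0,0,0,0,0,0],
  ],
)

```text
clock: 25.35
position: [0.4594, 0.2067, 0.2617]
ee_rot: [2.891, 0.068, -1.18]
force: [-0.1, 0.3, -1.5]
width: 0.173
gripper_force: 60.0
```

```bash
python3 - <<'E'
from h import *
p,q,s=now(); print(p.round(4),np.round(s["joints"],2),s["width"],np.round(s["force"],2))
z=q.apply([0,0,1]); print("G",(p-.019*z).round(4),"tilt",np.arctan2(z[0],-z[2])-.33)
shot("side","s4"); b=load("s4.npz"); cv2.imwrite("pics/s4c.png",cv2.resize(b["pixels"][100:360,180:440,::-1],None,fx=2,fy=2))
E
```

```text
[0.4594 0.2067 0.2617] [-0.2   0.72 -0.31  1.27 -0.12  1.88 -2.03] 0.17324339445480316 [-0.06  0.33 -1.47]
G [0.4727 0.2073 0.2752] tilt -1.1047359996652861
```

View pics/s4c.png

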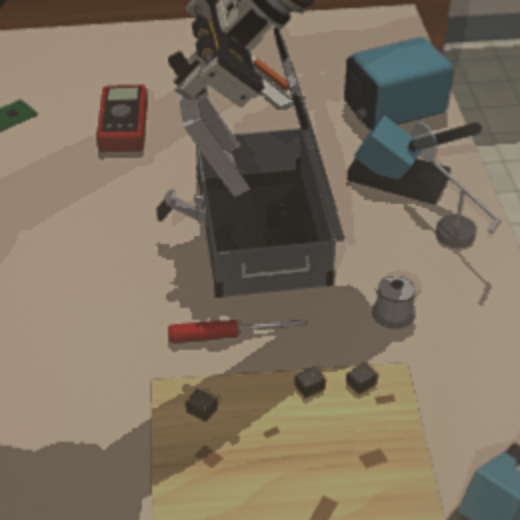

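The tray is tipped 1.1 rad over the open case. I'll use the scene camera to check whether the relays left it.

```bash
python3 - <<'E'
from h import *
b=shot("scene"); w=shot("wrist"); s=load("s4.npz")
s2=cv2.convertScaleAbs(cv2.resize(s["pixels"][155:260,260:360,::-1],(400,420)),alpha=2.2)
cv2.imwrite("pics/c5.png",np.hstack([cv2.convertScaleAbs(cv2.resize(b["pixels"][150:290,320:460,::-1],(400,420)),alpha=1.5),s2]))
E
```

```text
(no output)
```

View pics/c5.png

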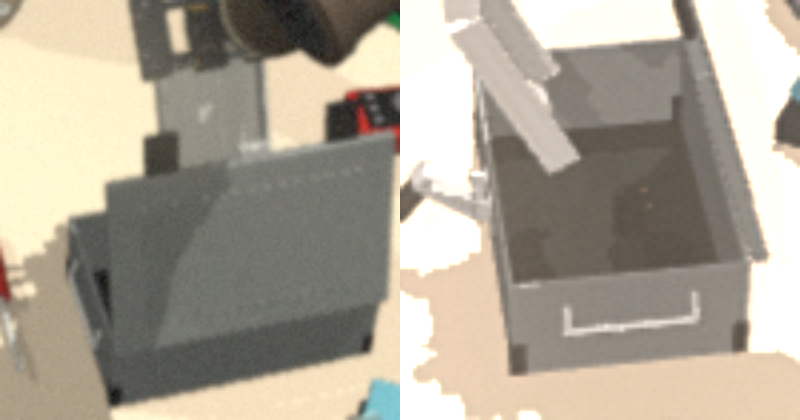

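In the scene view the tray floor is bare. In the side view relay pins show in the case at crop (645,190). I'll give it a short shake, then level the tray and carry it back.

Request:
carry_out(
  commands=[
    [0,0.4,0,0,0,0,0],
    [0,-0.4,0,0,0,0,0],
    [0,0.4,0,0,0,0,0],
    [0,-0.4,0,0,0,0,0],
    [0,0,0,0,0,0,0],
  ],
)

```text
clock: 26.0
position: [0.4588, 0.2075, 0.2634]
ee_rot: [2.891, 0.071, -1.181]
force: [0.9, 0.4, -1.4]
width: 0.169
gripper_force: 60.0
```

```bash
python3 - <<'E'
from h import *
p,q,s=now(); Q0=downf(.05,.33); z=q.apply([0,0,1]); G=p-.019*z; print(p.round(4))
G1=np.array([.404,.204,.272]); w=(Q0*q.inv()).as_rotvec(); n=14; segs=[]
for i in range(1,n+1):
    f=i/n; Qi=Ro.from_rotvec(w*f)*q; segs.append((G+(G1-G)*f+.019*Qi.apply([0,0,1]),Qi,1))
a=plan(p,q,segs,g=0)
print("carry"); Q1=downf(.13,.33)
a=plan(*a,[((.408,-.05,.255),Q0,11),((.48,-.306,.20),Q1,13)],g=0)
E
```

```text
[0.4588 0.2075 0.2634]
[[0,-0.07,0.0,0.14,0.0,0.79,0.0],[0,-0.08,0.0,0.13,0.0,0.79,0.0],[0,-0.09,0.0,0.12,0.0,0.79,0.0],[0,-0.1,0.0,0.11,0.0,0.79,0.0],[0,-0.11,0.0,0.1,0.0,0.79,0.0],[0,-0.12,0.0,0.08,0.0,0.79,0.0],[0,-0.12,0.0,0.07,0.0,0.79,0.0],[0,-0.13,0.0,0.05,0.0,0.79,0.0]] --
[[0,-0.13,0.0,0.04,0.0,0.79,0.0],[0,-0.13,0.0,0.02,0.0,0.79,0.0],[0,-0.14,0.0,0.01,0.0,0.79,0.0],[0,-0.14,0.0,-0.01,0.0,0.79,0.0],[0,-0.13,0.0,-0.02,0.0,0.79,0.0],[0,-0.13,0.0,-0.04,0.0,0.79,0.0]] --
carry
[[0,-0.05,0.92,-0.02,0.0,0.0,0.0],[0,-0.05,0.92,-0.02,0.0,0.0,0.0],[0,-0.05,0.92,-0.02,0.0,0.0,0.0],[0,-0.05,0.92,-0.02,0.0,0.0,0.0],[0,-0.05,0.92,-0.02,0.0,0.0,0.0],[0,-0.05,0.92,-0.02,0.0,0.0,0.0],[0,-0.05,0.92,-0.02,0.0,0.0,0.0],[0,-0.05,0.92,-0.02,0.0,0.0,0.0]] --
[[0,-0.05,0.92,-0.02,0.0,0.0,0.0],[0,-0.05,0.92,-0.02,0.0,0.0,0.0],[0,-0.05,0.92,-0.02,0.0,0.0,0.0],[0,0.12,0.8,0.22,0.02,0.0,-0.06],[0,0.11,0.8,0.22,0.02,0.0,-0.06],[0,0.11,0.8,0.22,0.02,0.0,-0.06],[0,0.1,0.8,0.21,0.02,0.0,-0.06],[0,0.1,0.8,0.21,0.02,0.0,-0.06]] --
[[0,0.09,0.8,0.21,0.02,0.0,-0.06],[0,0.09,0.8,0.21,0.02,0.0,-0.06],[0,0.08,0.8,0.21,0.02,0.0,-0.06],[0,0.08,0.81,0.21,0.02,0.0,-0.06],[0,0.08,0.81,0.2,0.02,0.0,-0.06],[0,0.07,0.81,0.2,0.02,0.0,-0.06],[0,0.07,0.81,0.2,0.02,0.0,-0.06],[0,0.06,0.81,0.2,0.02,0.0,-0.06]] --
```

Request:
carry_out(
  commands=[
    [0,-0.07,0,0.14,0,0.79,0],
    [0,-0.08,0,0.13,0,0.79,0],
    [0,-0.09,0,0.12,0,0.79,0],
    [0,-0.1,0,0.11,0,0.79,0],
    [0,-0.11,0,0.1,0,0.79,0],
    [0,-0.12,0,0.08,0,0.79,0],
    [0,-0.12,0,0.07,0,0.79,0],
    [0,-0.13,0,0.05,0,0.79,0],
  ],
)

```text
clock: 26.8
position: [0.4305, 0.2059, 0.2552]
ee_rot: [3.13, 0.076, -0.22]
force: [0.2, -0.3, -1.6]
width: 0.169
gripper_force: 60.0
```

Request:
carry_out(
  commands=[
    [0,-0.13,0,0.04,0,0.79,0],
    [0,-0.13,0,0.02,0,0.79,0],
    [0,-0.14,0,0.01,0,0.79,0],
    [0,-0.14,0,-0.01,0,0.79,0],
    [0,-0.13,0,-0.02,0,0.79,0],
    [0,-0.13,0,-0.04,0,0.79,0],
    [0,0,0,0,0,0,0],
  ],
)

```text
clock: 27.5
position: [0.408, 0.2045, 0.2535]
ee_rot: [-3.091, -0.079, -0.517]
force: [-0.4, 0.4, -1.0]
width: 0.169
gripper_force: 60.0
```

```bash
python3 - <<'E'
from h import *
p,q,s=now(); print(p.round(4),np.round(s["joints"],2))
b=shot("side","s5"); cv2.imwrite("pics/s5c.png",cv2.resize(b["pixels"][110:330,200:400,::-1],None,fx=2.5,fy=2.5))
E
```

```text
[0.408  0.2045 0.2535] [-0.34 -0.   -0.41  2.13  0.3   0.78 -2.46]
```

View pics/s5c.png

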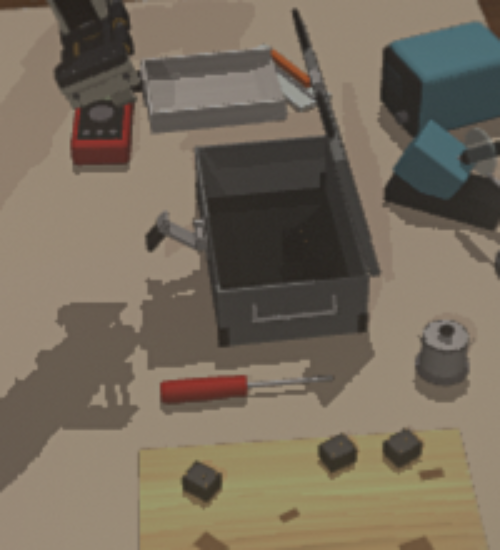

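The tray is empty and level. Carrying it back to the board.

Request:
carry_out(
  commands=[
    [0,-0.05,0.92,-0.02,0,0,0],
    [0,-0.05,0.92,-0.02,0,0,0],
    [0,-0.05,0.92,-0.02,0,0,0],
    [0,-0.05,0.92,-0.02,0,0,0],
    [0,-0.05,0.92,-0.02,0,0,0],
    [0,-0.05,0.92,-0.02,0,0,0],
    [0,-0.05,0.92,-0.02,0,0,0],
    [0,-0.05,0.92,-0.02,0,0,0],
  ],
)

```text
clock: 28.35
position: [0.4093, 0.0194, 0.2547]
ee_rot: [-3.09, -0.073, -0.513]
force: [0.8, -0.1, -2.0]
width: 0.169
gripper_force: 60.0
```

Request:
carry_out(
  commands=[
    [0,-0.05,0.92,-0.02,0,0,0],
    [0,-0.05,0.92,-0.02,0,0,0],
    [0,-0.05,0.92,-0.02,0,0,0],
    [0,0.12,0.8,0.22,0.02,0,-0.06],
    [0,0.11,0.8,0.22,0.02,0,-0.06],
    [0,0.11,0.8,0.22,0.02,0,-0.06],
    [0,0.1,0.8,0.21,0.02,0,-0.06],
    [0,0.1,0.8,0.21,0.02,0,-0.06],
  ],
)

```text
clock: 29.15
position: [0.4365, -0.1486, 0.2336]
ee_rot: [-3.084, -0.123, -0.513]
force: [0.6, -0.5, -1.4]
width: 0.173
gripper_force: 60.0
```

Request:
carry_out(
  commands=[
    [0,0.09,0.8,0.21,0.02,0,-0.06],
    [0,0.09,0.8,0.21,0.02,0,-0.06],
    [0,0.08,0.8,0.21,0.02,0,-0.06],
    [0,0.08,0.81,0.21,0.02,0,-0.06],
    [0,0.08,0.81,0.2,0.02,0,-0.06],
    [0,0.07,0.81,0.2,0.02,0,-0.06],
    [0,0.07,0.81,0.2,0.02,0,-0.06],
    [0,0.06,0.81,0.2,0.02,0,-0.06],
  ],
)

```text
clock: 29.95
position: [0.4808, -0.3065, 0.1996]
ee_rot: [-3.072, -0.202, -0.512]
force: [0.2, 0.1, -1.7]
width: 0.167
gripper_force: 60.0
```

Request:
carry_out(
  commands=[
    [0,0,0,0,0,0,0],
    [0,0,0,0,0,0,0],
  ],
)

```text
clock: 30.15
position: [0.48, -0.3056, 0.1994]
ee_rot: [-3.072, -0.2, -0.51]
force: [-0.1, 0.5, -1.1]
width: 0.166
gripper_force: 60.0
```

```bash
python3 - <<'E'
from h import *
p,q,s=now(); print(p.round(4),np.round(s["joints"],2),np.round(s["force"],2))
Q=downf(.13,.33)
a=plan(p,q,[((.482,-.306,.06),Q,8),((.482,-.306,.022),Q,6)],g=0)
b=shot("side"); P=cloud(b); g=cv2.cvtColor(b["pixels"],cv2.COLOR_RGB2GRAY)
m=((g<60)&(P[...,2]>.015)&(P[...,2]<.06)&(P[...,0]>.35)&(P[...,0]<.75)&(P[...,1]>-.45)&(P[...,1]<-.02)).astype(np.uint8)
k,l,st,c=cv2.connectedComponentsWithStats(m)
for i in range(1,k):
    if st[i,4]>25: print(c[i].round(0),st[i,4],P[l==i].mean(0).round(3))
E
```

```text
[ 0.48   -0.3056  0.1994] [ 0.25  0.26  0.46  2.   -0.53  0.74 -0.4 ] [-0.13  0.52 -1.13]
[[0,-0.22,0.0,0.66,0.0,0.0,0.0],[0,-0.22,0.0,0.66,0.0,0.0,0.0],[0,-0.22,0.0,0.66,0.0,0.0,0.0],[0,-0.22,0.0,0.66,0.0,0.0,0.0],[0,-0.22,0.0,0.66,0.0,0.0,0.0],[0,-0.22,0.0,0.66,0.0,0.0,0.0],[0,-0.22,0.0,0.66,0.0,0.0,0.0],[0,-0.22,0.0,0.66,0.0,0.0,0.0]] --
[[0,-0.08,0.0,0.24,0.0,0.0,0.0],[0,-0.08,0.0,0.24,0.0,0.0,0.0],[0,-0.08,0.0,0.24,0.0,0.0,0.0],[0,-0.08,0.0,0.24,0.0,0.0,0.0],[0,-0.08,0.0,0.24,0.0,0.0,0.0],[0,-0.08,0.0,0.24,0.0,0.0,0.0]] --
```

Request:
carry_out(
  commands=[
    [0,-0.22,0,0.66,0,0,0],
    [0,-0.22,0,0.66,0,0,0],
    [0,-0.22,0,0.66,0,0,0],
    [0,-0.22,0,0.66,0,0,0],
    [0,-0.22,0,0.66,0,0,0],
    [0,-0.22,0,0.66,0,0,0],
    [0,-0.22,0,0.66,0,0,0],
    [0,-0.22,0,0.66,0,0,0],
  ],
)

```text
clock: 31.0
position: [0.4816, -0.3038, 0.0603]
ee_rot: [-3.071, -0.203, -0.513]
force: [0.5, 0.0, -0.1]
width: 0.173
gripper_force: 60.0
```

Request:
carry_out(
  commands=[
    [0,-0.08,0,0.24,0,0,0],
    [0,-0.08,0,0.24,0,0,0],
    [0,-0.08,0,0.24,0,0,0],
    [0,-0.08,0,0.24,0,0,0],
    [0,-0.08,0,0.2,0,0,0],
    [0,0,0,0,0,0,0],
  ],
)

```text
clock: 31.6
position: [0.4806, -0.3045, 0.0292]
ee_rot: [-3.072, -0.2, -0.51]
force: [-1.0, 0.5, -1.8]
width: 0.166
gripper_force: 60.0
```

Request:
carry_out(
  commands=[
    [0,-0.03,0,0.09,0,0,0],
    [0,-0.03,0,0.09,0,0,0],
    [0,-0.02,0,0.06,0,0,0],
    [0,0,0,0,0,0,0],
    [0,0,0,0,0,0,0],
  ],
)

```text
clock: 32.1
position: [0.4809, -0.3047, 0.0235]
ee_rot: [-3.072, -0.201, -0.511]
force: [0.3, -0.0, -2.1]
width: 0.17
gripper_force: 60.0
```

Request:
carry_out(
  commands=[
    [0,-0.02,0,0.05,0,0,0],
    [0,-0.02,0,0.05,0,0,0],
    [0,0,0,0,0,0,0],
    [0,0,0,0,0,0,0],
  ],
)

```text
clock: 32.5
position: [0.4809, -0.3048, 0.022]
ee_rot: [-3.072, -0.201, -0.514]
force: [-7.6, 3.4, 17.0]
width: 0.168
gripper_force: 60.0
```

Contact felt. Releasing, then backing out along the tool axis.

Request:
carry_out(
  commands=[
    [0.3,0,0,0,0,0,0],
    [0.5,0,0,0,0,0,0],
    [0.5,0,0,0,0,0,0],
    [0.5,0,0,-0.5,0,0,0],
    [0.5,0,0,-0.8,0,0,0],
    [0.5,0,0,-0.8,0,0,0],
    [0.5,0,0,-0.8,0,0,0],
    [0.5,0,0,-0.8,0,0,0],
  ],
)

```text
clock: 33.3
position: [0.4507, -0.3084, 0.1088]
ee_rot: [-3.072, -0.201, -0.511]
force: [-0.2, -0.3, 0.5]
width: 0.499
gripper_force: 0.0
```

```bash
python3 - <<'E'
from h import *
p,q,s=now(); print(p.round(4),np.round(s["joints"],2))
plan(p,q,[((.45,-.25,.27),downf(.13,0))],g=.6)
b=shot("side","s6"); a=shot("scene","c6")
for n,b in(("si",b),("sc",a)):
  P=cloud(b); g=cv2.cvtColor(b["pixels"],cv2.COLOR_RGB2GRAY)
  m=((g<60)&(P[...,2]>.015)&(P[...,2]<.06)&(P[...,0]>.35)&(P[...,0]<.75)&(P[...,1]>-.45)&(P[...,1]<-.02)).astype(np.uint8)
  k,l,st,c=cv2.connectedComponentsWithStats(m)
  for i in range(1,k):
    if st[i,4]>25: print(n,c[i].round(0),st[i,4],P[l==i].mean(0).round(3),cv2.minAreaRect(P[l==i][:,:2].astype(np.float32)))
E
```

```text
[ 0.4507 -0.3084  0.1088] [ 0.39  0.37  0.34  2.14 -0.74  0.55 -0.13]
[[0.6,0.34,-0.33,-0.86,0.0,-0.47,0.0],[0.6,0.29,-0.33,-0.87,0.0,-0.47,0.0],[0.6,0.25,-0.33,-0.89,0.0,-0.47,0.0],[0.6,0.21,-0.33,-0.9,0.0,-0.47,0.0],[0.6,0.17,-0.33,-0.91,0.0,-0.47,0.0],[0.6,0.13,-0.33,-0.91,0.0,-0.47,0.0],[0.6,0.08,-0.33,-0.92,0.0,-0.47,0.0]] --
si [360. 291.] 55 [ 0.66  -0.13   0.023] ((0.6615495681762695, -0.13098880648612976), (0.01998095214366913, 0.03399858996272087), 78.408203125)
si [335. 293.] 55 [ 0.595 -0.13   0.024] ((0.5931793451309204, -0.12980443239212036), (0.022117912769317627, 0.03463197126984596), 73.32959747314453)
si [284. 305.] 34 [ 0.464 -0.154  0.025] ((0.46490007638931274, -0.15296176075935364), (0.023717515170574188, 0.007677549030631781), 39.04936599731445)
si [293. 353.] 124 [ 0.474 -0.311  0.048] ((0.4667246639728546, -0.3143937587738037), (0.06489864736795425, 0.015099271200597286), 20.178539276123047)
sc [214. 244.] 61 [ 0.467 -0.307  0.053] ((0.46607038378715515, -0.3071945309638977), (0.060236502438783646, 0.012489210814237595), 5.916051387786865)
sc [271. 241.] 66 [ 0.465 -0.142  0.026] ((0.4606502950191498, -0.139958918094635), (0.024867216125130653, 0.031300533562898636), 48.761417388916016)
sc [286. 277.] 52 [ 0.61  -0.12   0.026] ((0.6095272302627563, -0.12122796475887299), (0.03345417603850365, 0.020574742928147316), 67.10244750976562)
sc [290. 297.] 58 [ 0.677 -0.121  0.026] ((0.6777028441429138, -0.12257856875658035), (0.03342517092823982, 0.022277867421507835), 74.20255279541016)
```

```bash
python3 - <<'E'
from h import *
p,q,s=now()
plan(p,q,[((.49,-.17,.29),downf(.0,0),12)],g=.6)
E
```

```text
[[0.6,0.37,-0.44,-0.51,-0.02,-0.28,0.11],[0.6,0.35,-0.45,-0.52,-0.02,-0.28,0.11],[0.6,0.33,-0.45,-0.53,-0.02,-0.28,0.11],[0.6,0.32,-0.45,-0.54,-0.02,-0.28,0.11],[0.6,0.3,-0.45,-0.55,-0.02,-0.28,0.11],[0.6,0.28,-0.46,-0.55,-0.02,-0.28,0.11],[0.6,0.25,-0.46,-0.56,-0.02,-0.28,0.11],[0.6,0.23,-0.46,-0.57,-0.02,-0.28,0.11]] --
[[0.6,0.21,-0.46,-0.58,-0.02,-0.28,0.11],[0.6,0.19,-0.46,-0.58,-0.02,-0.28,0.11],[0.6,0.17,-0.46,-0.59,-0.02,-0.28,0.11],[0.6,0.15,-0.46,-0.59,-0.02,-0.28,0.11]] --
```

Request:
carry_out(
  commands=[
    [0.6,0.37,-0.44,-0.51,-0.02,-0.28,0.11],
    [0.6,0.35,-0.45,-0.52,-0.02,-0.28,0.11],
    [0.6,0.33,-0.45,-0.53,-0.02,-0.28,0.11],
    [0.6,0.32,-0.45,-0.54,-0.02,-0.28,0.11],
    [0.6,0.3,-0.45,-0.55,-0.02,-0.28,0.11],
    [0.6,0.28,-0.46,-0.55,-0.02,-0.28,0.11],
    [0.6,0.25,-0.46,-0.56,-0.02,-0.28,0.11],
    [0.6,0.23,-0.46,-0.57,-0.02,-0.28,0.11],
  ],
)

```text
clock: 34.2
position: [0.4773, -0.2144, 0.2281]
ee_rot: [-3.132, -0.065, -0.163]
force: [0.2, -0.3, -0.0]
width: 0.601
gripper_force: 0.0
```

Request:
carry_out(
  commands=[
    [0.6,0.21,-0.46,-0.58,-0.02,-0.28,0.11],
    [0.6,0.19,-0.46,-0.58,-0.02,-0.28,0.11],
    [0.6,0.17,-0.46,-0.59,-0.02,-0.28,0.11],
    [0.6,0.15,-0.46,-0.59,-0.02,-0.28,0.11],
    [0.6,0,0,0,0,0,0],
    [0.6,0,0,0,0,0,0],
  ],
)

```text
clock: 34.8
position: [0.4902, -0.1691, 0.2868]
ee_rot: [3.139, -0.003, -0.01]
force: [0.4, -0.0, -0.8]
width: 0.599
gripper_force: 0.0
```

```bash
cat > rel.py <<'E'
from h import *
p,q,s=now(); print(p.round(4),np.round(s["joints"],2),s["clock"])
import sys
d=shot("wrist",sys.argv[1]); P=cloud(d,d["pose"]); g=cv2.cvtColor(d["pixels"],cv2.COLOR_RGB2GRAY)
m=((g<75)&(P[...,2]>.023)&(P[...,2]<.036)&(P[...,0]>.38)&(P[...,0]<.74)&(P[...,1]>-.24)&(P[...,1]<-.04)).astype(np.uint8)
m=cv2.morphologyEx(m,cv2.MORPH_CLOSE,np.ones((3,3)))
k,l,st,c=cv2.connectedComponentsWithStats(m)
for i in range(1,k):
    if st[i,4]>60:
        v,u=np.nonzero(l==i); W=world(d,np.c_[u,v],d["pose"],z=.030)
        r=cv2.minAreaRect(W[:,:2].astype(np.float32)); B=P[l==i]
        print(c[i].round(),st[i,4],"rect",np.round(r[0],4),np.round(r[1],4),round(r[2],1),"z",np.percentile(B[:,2],[50,90]).round(4))
E
python3 rel.py w7
```

```text
[ 0.4902 -0.1691  0.2868] [-0.26  0.23  0.6   1.77 -0.13  1.19 -1.19] 34.8
[272.  36.] 297 rect [ 0.6627 -0.1204] [0.0329 0.0266] 30.5 z [0.0288 0.0301]
[272. 103.] 270 rect [ 0.5961 -0.1193] [0.0319 0.0266] 23.9 z [0.0289 0.0301]
[274. 264.] 669 rect [ 0.4264 -0.1174] [0.027  0.0326] 49.8 z [0.0294 0.0305]
```

View pics/w7.png

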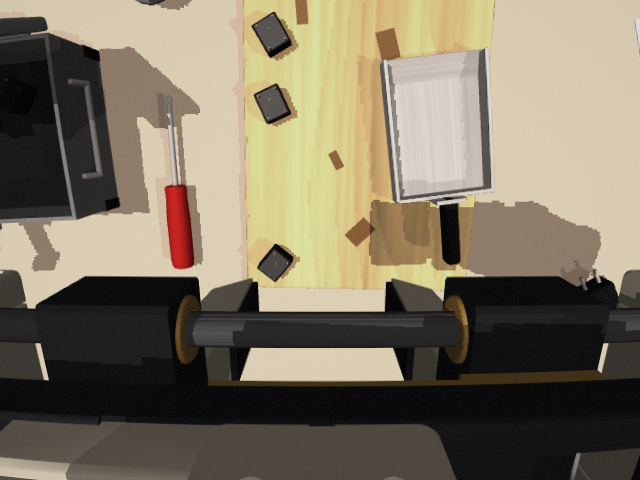

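All three board relays are seen, at (272,36), (272,103) and (274,264), with tops at z ≈ 0.030 as expected. Relay1 has been knocked to (0.426,-0.117). The tray stands empty on the board. I'll start with the far relay.

```bash
cat > pp.py <<'E'
from h import *
import sys
x,y,yaw=map(float,sys.argv[1:4]); p,q,s=now(); Q=downf(yaw)
print("to"); a=plan(p,q,[((x,y,.11),Q),((x,y,.0135),Q)],g=.6)
E
cat > dr.py <<'E'
from h import *
import sys
x,y=map(float,sys.argv[1:3]); p,q,s=now(); print(p.round(4),s["width"]); Q=downf(.045)
print("out"); a=plan(p,q,[((p[0],p[1],.16),q),((x,min(p[1],-.1),.18),Q),((x,y,.18),Q),((x,y,.07),Q)],g=0)
E
python3 pp.py .6627 -.1204 .53
```

```text
to
[[0.6,0.63,-0.18,0.64,0.0,0.01,-0.48],[0.6,0.64,-0.15,0.64,0.0,0.01,-0.48],[0.6,0.65,-0.12,0.64,0.0,0.01,-0.48],[0.6,0.65,-0.09,0.64,0.0,0.01,-0.48],[0.6,0.65,-0.06,0.64,0.0,0.01,-0.48],[0.6,0.66,-0.03,0.64,0.0,0.01,-0.48],[0.6,0.66,0.01,0.64,0.0,0.01,-0.48],[0.6,0.65,0.04,0.64,0.0,0.01,-0.48]] --
[[0.6,0.65,0.07,0.64,0.0,0.01,-0.48],[0.6,0.65,0.1,0.64,0.0,0.01,-0.48],[0.6,0.64,0.13,0.64,0.0,0.01,-0.48],[0.6,0.0,0.0,0.97,0.0,0.0,0.0],[0.6,0.0,0.0,0.97,0.0,0.0,0.0],[0.6,0.0,0.0,0.97,0.0,0.0,0.0],[0.6,0.0,0.0,0.97,0.0,0.0,0.0]] --
```

Request:
carry_out(
  commands=[
    [0.6,0.63,-0.18,0.64,0,0.01,-0.48],
    [0.6,0.64,-0.15,0.64,0,0.01,-0.48],
    [0.6,0.65,-0.12,0.64,0,0.01,-0.48],
    [0.6,0.65,-0.09,0.64,0,0.01,-0.48],
    [0.6,0.65,-0.06,0.64,0,0.01,-0.48],
    [0.6,0.66,-0.03,0.64,0,0.01,-0.48],
    [0.6,0.66,0.01,0.64,0,0.01,-0.48],
    [0.6,0.65,0.04,0.64,0,0.01,-0.48],
  ],
)

```text
clock: 35.65
position: [0.6156, -0.1348, 0.1575]
ee_rot: [3.083, 0.595, 0.0]
force: [0.6, -0.4, -0.1]
width: 0.604
gripper_force: 0.0
```

Request:
carry_out(
  commands=[
    [0.6,0.65,0.07,0.64,0,0.01,-0.48],
    [0.6,0.65,0.1,0.64,0,0.01,-0.48],
    [0.6,0.64,0.13,0.64,0,0.01,-0.48],
    [0.6,0,0,0.97,0,0,0],
    [0.6,0,0,0.97,0,0,0],
    [0.6,0,0,0,0,0,0],
    [0.6,0,0,0,0,0,0],
  ],
)

```text
clock: 36.35
position: [0.6628, -0.1215, 0.0625]
ee_rot: [3.033, 0.813, 0.004]
force: [1.4, 0.0, 0.5]
width: 0.6
gripper_force: 0.0
```

```bash
python3 rel.py w8; python3 -c "
from h import *
p,q,s=now(); plan(p,q,[((.6627,-.1204,.0135),downf(.53),5)],g=.6)"
```

```text
[ 0.6628 -0.1215  0.0625] [-0.12  0.69  0.36  1.63 -0.3   0.87 -0.7 ] 36.35
[320. 271.] 3120 rect [ 0.6655 -0.1191] [0.0324 0.0265] 30.3 z [0.0293 0.0302]
[264. 365.] 1267 rect [ 0.6029 -0.1181] [0.0201 0.0253] 30.4 z [0.0293 0.0301]
[[0.6,0.0,-0.01,0.4,0.01,-0.01,-0.01],[0.6,0.0,-0.01,0.4,0.01,-0.01,-0.01],[0.6,0.0,-0.01,0.4,0.01,-0.01,-0.01],[0.6,0.0,-0.01,0.4,0.01,-0.01,-0.01],[0.6,0.0,-0.01,0.4,0.01,-0.01,-0.01]] --
```

Request:
carry_out(
  commands=[
    [0.6,0.07,0,0.48,0,0,0],
    [0.6,0.07,0,0.48,0,0,0],
    [0.6,0,0,0.48,0,0,0],
    [0.6,0,0,0.48,0,0,0],
    [0.6,0,0,0,0,0,0],
    [0,0,0,0,0,0,0],
    [0,0,0,0,0,0,0],
    [0,0,0,0,0,0,0],
  ],
  squeeze=25,
)

```text
clock: 37.2
position: [0.6674, -0.1189, 0.0155]
ee_rot: [3.032, 0.815, 0.008]
force: [0.2, 0.3, -0.4]
width: 0.393
gripper_force: 0.0
```

Request:
carry_out(
  commands=[
    [0,0,0,0,0,0,0],
    [0,0,0,0,0,0,0],
  ],
)

```text
clock: 37.4
position: [0.6672, -0.1188, 0.0154]
ee_rot: [3.032, 0.815, 0.007]
force: [0.2, 0.1, 2.2]
width: 0.288
gripper_force: 25.0
```

```bash
python3 dr.py .54 .135
```

```text
[ 0.6672 -0.1188  0.0154] 0.28791873085544695
out
[[0,0.0,0.0,-0.96,0.0,0.0,0.0],[0,0.0,0.0,-0.96,0.0,0.0,0.0],[0,0.0,0.0,-0.96,0.0,0.0,0.0],[0,0.0,0.0,-0.96,0.0,0.0,0.0],[0,0.0,0.0,-0.96,0.0,0.0,0.0],[0,0.0,0.0,-0.96,0.0,0.0,0.0],[0,-0.73,-0.42,-0.14,0.0,-0.01,0.8],[0,-0.77,-0.36,-0.14,0.0,-0.01,0.8]] --
[[0,-0.79,-0.3,-0.14,0.0,-0.01,0.8],[0,-0.81,-0.24,-0.14,0.0,-0.01,0.8],[0,-0.83,-0.17,-0.13,0.0,-0.01,0.8],[0,-0.84,-0.11,-0.13,0.0,-0.01,0.8],[0,0.04,-0.92,0.0,0.0,0.0,0.0],[0,0.04,-0.92,0.0,0.0,0.0,0.0],[0,0.04,-0.92,0.0,0.0,0.0,0.0],[0,0.04,-0.92,0.0,0.0,0.0,0.0]] --
[[0,0.04,-0.92,0.0,0.0,0.0,0.0],[0,0.04,-0.92,0.0,0.0,0.0,0.0],[0,0.04,-0.92,0.0,0.0,0.0,0.0],[0,0.04,-0.92,0.0,0.0,0.0,0.0],[0,0.04,-0.92,0.0,0.0,0.0,0.0],[0,0.04,-0.92,0.0,0.0,0.0,0.0],[0,0.04,-0.92,0.0,0.0,0.0,0.0],[0,0.0,0.0,0.88,0.0,0.0,0.0]] --
[[0,0.0,0.0,0.88,0.0,0.0,0.0],[0,0.0,0.0,0.88,0.0,0.0,0.0],[0,0.0,0.0,0.88,0.0,0.0,0.0],[0,0.0,0.0,0.88,0.0,0.0,0.0]] --
```

Request:
carry_out(
  commands=[
    [0,0,0,-0.96,0,0,0],
    [0,0,0,-0.96,0,0,0],
    [0,0,0,-0.96,0,0,0],
    [0,0,0,-0.96,0,0,0],
    [0,0,0,-0.96,0,0,0],
    [0,0,0,-0.96,0,0,0],
    [0,-0.73,-0.42,-0.14,0,-0.01,0.8],
    [0,-0.77,-0.36,-0.14,0,-0.01,0.8],
  ],
)

```text
clock: 38.2
position: [0.6241, -0.119, 0.1666]
ee_rot: [3.088, 0.565, 0.006]
force: [-0.5, 1.1, -0.5]
width: 0.288
gripper_force: 25.0
```

Request:
carry_out(
  commands=[
    [0,-0.79,-0.3,-0.14,0,-0.01,0.8],
    [0,-0.81,-0.24,-0.14,0,-0.01,0.8],
    [0,-0.83,-0.17,-0.13,0,-0.01,0.8],
    [0,-0.84,-0.11,-0.13,0,-0.01,0.8],
    [0,0.04,-0.92,0,0,0,0],
    [0,0.04,-0.92,0,0,0,0],
    [0,0.04,-0.92,0,0,0,0],
    [0,0.04,-0.92,0,0,0,0],
  ],
)

```text
clock: 39.0
position: [0.5391, -0.0259, 0.1792]
ee_rot: [3.139, 0.07, -0.002]
force: [0.6, 0.5, -0.5]
width: 0.288
gripper_force: 25.0
```

Request:
carry_out(
  commands=[
    [0,0.04,-0.92,0,0,0,0],
    [0,0.04,-0.92,0,0,0,0],
    [0,0.04,-0.92,0,0,0,0],
    [0,0.04,-0.92,0,0,0,0],
    [0,0.04,-0.92,0,0,0,0],
    [0,0.04,-0.92,0,0,0,0],
    [0,0.04,-0.92,0,0,0,0],
    [0,0,0,0,0,0,0],
  ],
)

```text
clock: 39.8
position: [0.5386, 0.1385, 0.1785]
ee_rot: [3.14, 0.078, -0.003]
force: [-0.6, 0.4, -0.3]
width: 0.294
gripper_force: 25.0
```

Request:
carry_out(
  commands=[
    [0,0,0,0.88,0,0,0],
    [0,0,0,0.88,0,0,0],
    [0,0,0,0.88,0,0,0],
    [0,0,0,0.88,0,0,0],
    [0,0,0,0.88,0,0,0],
    [0,0,0,0,0,0,0],
  ],
)

```text
clock: 40.4
position: [0.537, 0.133, 0.0665]
ee_rot: [3.137, 0.069, -0.009]
force: [-0.3, 0.0, -0.5]
width: 0.288
gripper_force: 25.0
```

Request:
carry_out(
  commands=[
    [0.6,0,0,0,0,0,0],
    [0.6,0,0,0,0,0,0],
    [0.6,0,0,0,0,0,0],
    [0.6,0,0,-0.9,0,0,0],
    [0.6,0,0,-0.9,0,0,0],
    [0.6,0,0,-0.9,0,0,0],
    [0.6,0,0,-0.9,0,0,0],
    [0.6,0,0,-0.9,0,0,0],
  ],
)

```text
clock: 41.2
position: [0.5392, 0.1344, 0.183]
ee_rot: [3.139, 0.071, -0.001]
force: [-0.1, 0.3, 0.2]
width: 0.603
gripper_force: 0.0
```

```bash
cat > bk.py <<'E'
from h import *
import sys
x,y,yaw=map(float,sys.argv[1:4]); p,q,s=now(); Q=downf(yaw); print(p.round(3),s["width"])
plan(p,q,[((.54,-.05,.17),q),((x,y,.07),Q)],g=.6)
E
python3 bk.py .599 -.118 .417
```

```text
[0.539 0.134 0.183] 0.6034252359303822
[[0.6,-0.04,0.92,0.07,0.0,0.0,0.0],[0.6,-0.04,0.92,0.07,0.0,0.0,0.0],[0.6,-0.04,0.92,0.07,0.0,0.0,0.0],[0.6,-0.04,0.92,0.07,0.0,0.0,0.0],[0.6,-0.04,0.92,0.07,0.0,0.0,0.0],[0.6,-0.04,0.92,0.07,0.0,0.0,0.0],[0.6,-0.04,0.92,0.07,0.0,0.0,0.0],[0.6,-0.04,0.92,0.07,0.0,0.0,0.0]] --
[[0.6,0.37,0.47,0.67,0.0,0.0,-0.62],[0.6,0.34,0.49,0.67,0.0,0.0,-0.62],[0.6,0.31,0.51,0.67,0.0,0.0,-0.62],[0.6,0.28,0.53,0.67,0.0,0.0,-0.62],[0.6,0.25,0.55,0.67,0.0,0.0,-0.62],[0.6,0.21,0.56,0.67,0.0,0.0,-0.62]] --
```

Request:
carry_out(
  commands=[
    [0.6,-0.04,0.92,0.07,0,0,0],
    [0.6,-0.04,0.92,0.07,0,0,0],
    [0.6,-0.04,0.92,0.07,0,0,0],
    [0.6,-0.04,0.92,0.07,0,0,0],
    [0.6,-0.04,0.92,0.07,0,0,0],
    [0.6,-0.04,0.92,0.07,0,0,0],
    [0.6,-0.04,0.92,0.07,0,0,0],
    [0.6,-0.04,0.92,0.07,0,0,0],
  ],
)

```text
clock: 42.0
position: [0.5395, -0.0507, 0.1684]
ee_rot: [3.139, 0.071, -0.0]
force: [0.3, 0.7, -0.3]
width: 0.607
gripper_force: 0.0
```

Request:
carry_out(
  commands=[
    [0.6,0.37,0.47,0.67,0,0,-0.62],
    [0.6,0.34,0.49,0.67,0,0,-0.62],
    [0.6,0.31,0.51,0.67,0,0,-0.62],
    [0.6,0.28,0.53,0.67,0,0,-0.62],
    [0.6,0.25,0.55,0.67,0,0,-0.62],
    [0.6,0.21,0.56,0.67,0,0,-0.62],
    [0.6,0,0,0,0,0,0],
    [0.6,0,0,0,0,0,0],
  ],
)

```text
clock: 42.8
position: [0.5979, -0.1179, 0.0676]
ee_rot: [3.073, 0.647, -0.003]
force: [-0.2, 0.0, 0.3]
width: 0.601
gripper_force: 0.0
```

```bash
python3 rel.py w9; python3 -c "
from h import *
p,q,s=now(); plan(p,q,[((.599,-.118,.0135),downf(.417),5)],g=.6)"
```

```text
[ 0.5979 -0.1179  0.0676] [-0.15  0.6   0.38  1.8  -0.29  0.8  -0.78] 42.8
[322. 274.] 2962 rect [ 0.5981 -0.1182] [0.0322 0.0266] 23.8 z [0.0293 0.0302]
[[0.6,0.01,0.01,0.44,0.0,0.0,0.0],[0.6,0.01,0.01,0.44,0.0,0.0,0.0],[0.6,0.01,0.01,0.44,0.0,0.0,0.0],[0.6,0.01,0.01,0.44,0.0,0.0,0.0],[0.6,0.01,0.01,0.44,0.0,0.0,0.0]] --
```

Request:
carry_out(
  commands=[
    [0.6,0,0,0.53,0,0,0],
    [0.6,0,0,0.53,0,0,0],
    [0.6,0,0,0.53,0,0,0],
    [0.6,0,0,0.53,0,0,0],
    [0.6,0,0,0,0,0,0],
    [0,0,0,0,0,0,0],
    [0,0,0,0,0,0,0],
    [0,0,0,0,0,0,0],
  ],
)

```text
clock: 43.65
position: [0.5984, -0.1181, 0.0146]
ee_rot: [3.072, 0.65, -0.002]
force: [1.2, -0.7, 0.5]
width: 0.384
gripper_force: 0.0
```

Request:
carry_out(
  commands=[
    [0,0,0,0,0,0,0],
    [0,0,0,0,0,0,0],
  ],
)

```text
clock: 43.85
position: [0.5983, -0.118, 0.0146]
ee_rot: [3.072, 0.65, -0.002]
force: [0.2, -0.1, 2.7]
width: 0.294
gripper_force: 25.0
```

```bash
python3 dr.py .53 .27
```

```text
[ 0.5983 -0.118   0.0146] 0.29368571961452705
out
[[0,0.0,0.0,-0.97,0.0,0.0,0.0],[0,0.0,0.0,-0.97,0.0,0.0,0.0],[0,0.0,0.0,-0.97,0.0,0.0,0.0],[0,0.0,0.0,-0.97,0.0,0.0,0.0],[0,0.0,0.0,-0.97,0.0,0.0,0.0],[0,0.0,0.0,-0.97,0.0,0.0,0.0],[0,-0.5,-0.22,-0.16,0.0,0.0,0.74],[0,-0.51,-0.18,-0.16,0.0,0.0,0.74]] --
[[0,-0.53,-0.14,-0.16,0.0,0.0,0.74],[0,-0.54,-0.11,-0.16,0.0,0.0,0.74],[0,-0.54,-0.06,-0.16,0.0,0.0,0.74],[0,0.04,-0.97,0.0,0.0,0.0,0.0],[0,0.04,-0.97,0.0,0.0,0.0,0.0],[0,0.04,-0.97,0.0,0.0,0.0,0.0],[0,0.04,-0.97,0.0,0.0,0.0,0.0],[0,0.04,-0.97,0.0,0.0,0.0,0.0]] --
[[0,0.04,-0.97,0.0,0.0,0.0,0.0],[0,0.04,-0.97,0.0,0.0,0.0,0.0],[0,0.04,-0.97,0.0,0.0,0.0,0.0],[0,0.04,-0.97,0.0,0.0,0.0,0.0],[0,0.04,-0.97,0.0,0.0,0.0,0.0],[0,0.04,-0.97,0.0,0.0,0.0,0.0],[0,0.04,-0.97,0.0,0.0,0.0,0.0],[0,0.04,-0.97,0.0,0.0,0.0,0.0]] --
[[0,0.04,-0.97,0.0,0.0,0.0,0.0],[0,0.04,-0.97,0.0,0.0,0.0,0.0],[0,0.04,-0.97,0.0,0.0,0.0,0.0],[0,0.0,0.0,0.88,0.0,0.0,0.0],[0,0.0,0.0,0.88,0.0,0.0,0.0],[0,0.0,0.0,0.88,0.0,0.0,0.0],[0,0.0,0.0,0.88,0.0,0.0,0.0],[0,0.0,0.0,0.88,0.0,0.0,0.0]] --
```

Request:
carry_out(
  commands=[
    [0,0,0,-0.97,0,0,0],
    [0,0,0,-0.97,0,0,0],
    [0,0,0,-0.97,0,0,0],
    [0,0,0,-0.97,0,0,0],
    [0,0,0,-0.97,0,0,0],
    [0,0,0,-0.97,0,0,0],
    [0,-0.5,-0.22,-0.16,0,0,0.74],
    [0,-0.51,-0.18,-0.16,0,0,0.74],
  ],
)

```text
clock: 44.65
position: [0.5711, -0.1178, 0.1686]
ee_rot: [3.112, 0.417, -0.0]
force: [1.1, -0.4, -0.7]
width: 0.292
gripper_force: 25.0
```

Request:
carry_out(
  commands=[
    [0,-0.53,-0.14,-0.16,0,0,0.74],
    [0,-0.54,-0.11,-0.16,0,0,0.74],
    [0,-0.54,-0.06,-0.16,0,0,0.74],
    [0,0.04,-0.97,0,0,0,0],
    [0,0.04,-0.97,0,0,0,0],
    [0,0.04,-0.97,0,0,0,0],
    [0,0.04,-0.97,0,0,0,0],
    [0,0.04,-0.97,0,0,0,0],
  ],
)

```text
clock: 45.45
position: [0.5291, 0.0045, 0.1797]
ee_rot: [3.139, 0.074, -0.002]
force: [0.2, 0.0, -0.0]
width: 0.291
gripper_force: 25.0
```

Request:
carry_out(
  commands=[
    [0,0.04,-0.97,0,0,0,0],
    [0,0.04,-0.97,0,0,0,0],
    [0,0.04,-0.97,0,0,0,0],
    [0,0.04,-0.97,0,0,0,0],
    [0,0.04,-0.97,0,0,0,0],
    [0,0.04,-0.97,0,0,0,0],
    [0,0.04,-0.97,0,0,0,0],
    [0,0.04,-0.97,0,0,0,0],
  ],
)

```text
clock: 46.25
position: [0.5279, 0.1986, 0.1792]
ee_rot: [3.139, 0.074, -0.002]
force: [0.1, -0.2, 0.4]
width: 0.293
gripper_force: 25.0
```

Request:
carry_out(
  commands=[
    [0,0.04,-0.97,0,0,0,0],
    [0,0.04,-0.97,0,0,0,0],
    [0,0.04,-0.7,0,0,0,0],
    [0,0,0,0,0,0,0],
  ],
)

```text
clock: 46.65
position: [0.5274, 0.2667, 0.1787]
ee_rot: [3.14, 0.08, -0.003]
force: [0.2, -0.3, 0.0]
width: 0.291
gripper_force: 25.0
```

Request:
carry_out(
  commands=[
    [0,0,0,0.88,0,0,0],
    [0,0,0,0.88,0,0,0],
    [0,0,0,0.88,0,0,0],
    [0,0,0,0.88,0,0,0],
    [0,0,0,0.88,0,0,0],
    [0,0,0,0,0,0,0],
  ],
)

```text
clock: 47.25
position: [0.5263, 0.2612, 0.0666]
ee_rot: [3.136, 0.072, -0.009]
force: [-0.7, 0.1, 0.2]
width: 0.292
gripper_force: 25.0
```

Request:
carry_out(
  commands=[
    [0.6,0,0,0,0,0,0],
    [0.6,0,0,0,0,0,0],
    [0.6,0,0,0,0,0,0],
    [0.6,0,0,-0.9,0,0,0],
    [0.6,0,0,-0.9,0,0,0],
    [0.6,0,0,-0.9,0,0,0],
    [0.6,0,0,-0.9,0,0,0],
    [0.6,0,0,-0.9,0,0,0],
  ],
)

```text
clock: 48.05
position: [0.5282, 0.2637, 0.1834]
ee_rot: [3.14, 0.074, -0.001]
force: [1.2, 0.3, -0.6]
width: 0.599
gripper_force: 0.0
```

```bash
sed -i 's/(.54,-.05,.17),q)/(.51,-.02,.19),q)/' bk.py; python3 bk.py .427 -.117 .87
python3 - <<'E'
from h import *
b=shot("scene"); P=cloud(b); g=cv2.cvtColor(b["pixels"],cv2.COLOR_RGB2GRAY)
m=((g<60)&(P[...,2]>.015)&(P[...,2]<.06)&(P[...,0]>.35)&(P[...,0]<.75)&(P[...,1]>-.45)&(P[...,1]<-.02)).astype(np.uint8)
k,l,st,c=cv2.connectedComponentsWithStats(m)
for i in range(1,k):
    if st[i,4]>25: print(c[i].round(0),st[i,4],P[l==i].mean(0).round(3))
E
```

```text
[0.528 0.264 0.183] 0.5988227047884963
[[0.6,-0.1,0.94,-0.02,0.0,0.0,0.0],[0.6,-0.1,0.94,-0.02,0.0,0.0,0.0],[0.6,-0.1,0.94,-0.02,0.0,0.0,0.0],[0.6,-0.1,0.94,-0.02,0.0,0.0,0.0],[0.6,-0.1,0.94,-0.02,0.0,0.0,0.0],[0.6,-0.1,0.94,-0.02,0.0,0.0,0.0],[0.6,-0.1,0.94,-0.02,0.0,0.0,0.0],[0.6,-0.1,0.94,-0.02,0.0,0.0,0.0]] --
[[0.6,-0.1,0.94,-0.02,0.0,0.0,0.0],[0.6,-0.1,0.94,-0.02,0.0,0.0,0.0],[0.6,-0.1,0.94,-0.02,0.0,0.0,0.0],[0.6,-0.1,0.94,-0.02,0.0,0.0,0.0],[0.6,-0.32,0.34,0.44,0.0,0.0,-0.75],[0.6,-0.34,0.31,0.44,0.0,0.0,-0.75],[0.6,-0.36,0.29,0.44,0.0,0.0,-0.75],[0.6,-0.39,0.26,0.44,0.0,0.0,-0.75]] --
[[0.6,-0.4,0.23,0.44,0.0,0.0,-0.75],[0.6,-0.42,0.2,0.44,0.0,0.0,-0.75],[0.6,-0.43,0.17,0.44,0.0,0.0,-0.75],[0.6,-0.44,0.13,0.44,0.0,0.0,-0.75],[0.6,-0.45,0.1,0.44,0.0,0.0,-0.75],[0.6,-0.46,0.07,0.44,0.0,0.0,-0.75],[0.6,-0.46,0.03,0.44,0.0,0.0,-0.75]] --
[278. 233.] 50 [ 0.438 -0.117  0.026]
[214. 245.] 52 [ 0.469 -0.307  0.053]
```

Request:
carry_out(
  commands=[
    [0.6,-0.1,0.94,-0.02,0,0,0],
    [0.6,-0.1,0.94,-0.02,0,0,0],
    [0.6,-0.1,0.94,-0.02,0,0,0],
    [0.6,-0.1,0.94,-0.02,0,0,0],
    [0.6,-0.1,0.94,-0.02,0,0,0],
    [0.6,-0.1,0.94,-0.02,0,0,0],
    [0.6,-0.1,0.94,-0.02,0,0,0],
    [0.6,-0.1,0.94,-0.02,0,0,0],
  ],
)

```text
clock: 48.9
position: [0.517, 0.074, 0.1866]
ee_rot: [3.139, 0.074, -0.0]
force: [0.2, 0.3, -0.2]
width: 0.598
gripper_force: 0.0
```

Request:
carry_out(
  commands=[
    [0.6,-0.1,0.94,-0.02,0,0,0],
    [0.6,-0.1,0.94,-0.02,0,0,0],
    [0.6,-0.1,0.94,-0.02,0,0,0],
    [0.6,-0.1,0.94,-0.02,0,0,0],
    [0.6,-0.32,0.34,0.44,0,0,-0.75],
    [0.6,-0.34,0.31,0.44,0,0,-0.75],
    [0.6,-0.36,0.29,0.44,0,0,-0.75],
    [0.6,-0.39,0.26,0.44,0,0,-0.75],
  ],
)

```text
clock: 49.7
position: [0.4812, -0.0553, 0.1445]
ee_rot: [3.092, 0.547, -0.0]
force: [-0.6, 0.4, -0.2]
width: 0.597
gripper_force: 0.0
```

Request:
carry_out(
  commands=[
    [0.6,-0.4,0.23,0.44,0,0,-0.75],
    [0.6,-0.42,0.2,0.44,0,0,-0.75],
    [0.6,-0.43,0.17,0.44,0,0,-0.75],
    [0.6,-0.44,0.13,0.44,0,0,-0.75],
    [0.6,-0.45,0.1,0.44,0,0,-0.75],
    [0.6,-0.46,0.07,0.44,0,0,-0.75],
    [0.6,-0.46,0.03,0.44,0,0,-0.75],
    [0.6,0,0,0,0,0,0],
  ],
)

```text
clock: 50.5
position: [0.4272, -0.1177, 0.067]
ee_rot: [2.848, 1.325, -0.006]
force: [-0.2, 0.7, 0.1]
width: 0.602
gripper_force: 0.0
```

```bash
python3 rel.py w10; python3 -c "
from h import *
p,q,s=now(); plan(p,q,[((.427,-.117,.0145),downf(.87),5)],g=.6)"
```

```text
[ 0.4272 -0.1177  0.067 ] [-0.09  0.38  0.3   2.2  -0.19  0.59 -0.35] 50.5
[317. 273.] 2976 rect [ 0.426  -0.1155] [0.0277 0.0315] 50.0 z [0.0292 0.0301]
[[0.6,-0.01,-0.01,0.43,0.0,0.01,0.0],[0.6,-0.01,-0.01,0.43,0.0,0.01,0.0],[0.6,-0.01,-0.01,0.43,0.0,0.01,0.0],[0.6,-0.01,-0.01,0.43,0.0,0.01,0.0],[0.6,-0.01,-0.01,0.43,0.0,0.01,0.0]] --
```

Request:
carry_out(
  commands=[
    [0.6,0.04,-0.09,0.53,0,0,0],
    [0.6,0,0,0.53,0,0,0],
    [0.6,0,0,0.53,0,0,0],
    [0.6,0,0,0.51,0,0,0],
    [0.6,0,0,0,0,0,0],
    [0,0,0,0,0,0,0],
    [0,0,0,0,0,0,0],
    [0,0,0,0,0,0,0],
  ],
)

```text
clock: 51.35
position: [0.4281, -0.1145, 0.0156]
ee_rot: [2.846, 1.326, -0.002]
force: [0.5, 0.3, -0.4]
width: 0.392
gripper_force: 0.0
```

Request:
carry_out(
  commands=[
    [0,0,0,0,0,0,0],
    [0,0,0,0,0,0,0],
  ],
)

```text
clock: 51.55
position: [0.428, -0.1145, 0.0154]
ee_rot: [2.846, 1.326, -0.002]
force: [-0.7, 1.0, 7.7]
width: 0.347
gripper_force: 25.0
```

```bash
sed -i 's/min(p\[1\],-.1),.18/-.06,.18/' dr.py; python3 dr.py .53 .16
```

```text
[ 0.428  -0.1145  0.0154] 0.3471671963193502
out
[[0,0.0,0.0,-0.96,0.0,0.0,0.0],[0,0.0,0.0,-0.96,0.0,0.0,0.0],[0,0.0,0.0,-0.96,0.0,0.0,0.0],[0,0.0,0.0,-0.96,0.0,0.0,0.0],[0,0.0,0.0,-0.96,0.0,0.0,0.0],[0,0.0,0.0,-0.96,0.0,0.0,0.0],[0,0.39,0.16,-0.07,0.0,0.0,0.75],[0,0.4,0.13,-0.07,0.0,0.0,0.75]] --
[[0,0.41,0.1,-0.07,0.0,0.0,0.75],[0,0.42,0.07,-0.07,0.0,0.0,0.75],[0,0.42,0.03,-0.07,0.0,0.0,0.75],[0,0.42,0.0,-0.07,0.0,0.0,0.75],[0,0.42,-0.03,-0.07,0.0,0.0,0.75],[0,0.42,-0.06,-0.07,0.0,0.0,0.75],[0,0.41,-0.09,-0.07,0.0,0.0,0.75],[0,0.4,-0.12,-0.07,0.0,0.0,0.75]] --
[[0,0.39,-0.15,-0.07,0.0,0.0,0.75],[0,0.04,-0.98,0.0,0.0,0.0,0.0],[0,0.04,-0.98,0.0,0.0,0.0,0.0],[0,0.04,-0.98,0.0,0.0,0.0,0.0],[0,0.04,-0.98,0.0,0.0,0.0,0.0],[0,0.04,-0.98,0.0,0.0,0.0,0.0],[0,0.04,-0.98,0.0,0.0,0.0,0.0],[0,0.04,-0.98,0.0,0.0,0.0,0.0]] --
[[0,0.04,-0.98,0.0,0.0,0.0,0.0],[0,0.04,-0.98,0.0,0.0,0.0,0.0],[0,0.0,0.0,0.88,0.0,0.0,0.0],[0,0.0,0.0,0.88,0.0,0.0,0.0],[0,0.0,0.0,0.88,0.0,0.0,0.0],[0,0.0,0.0,0.88,0.0,0.0,0.0],[0,0.0,0.0,0.88,0.0,0.0,0.0]] --
```

Request:
carry_out(
  commands=[
    [0,0,0,-0.96,0,0,0],
    [0,0,0,-0.96,0,0,0],
    [0,0,0,-0.96,0,0,0],
    [0,0,0,-0.96,0,0,0],
    [0,0,0,-0.96,0,0,0],
    [0,0,0,-0.96,0,0,0],
    [0,0.39,0.16,-0.07,0,0,0.75],
    [0,0.4,0.13,-0.07,0,0,0.75],
  ],
)

```text
clock: 52.35
position: [0.4468, -0.1045, 0.1634]
ee_rot: [2.94, 1.104, -0.0]
force: [-0.1, -0.2, 0.1]
width: 0.349
gripper_force: 25.0
```

Request:
carry_out(
  commands=[
    [0,0.41,0.1,-0.07,0,0,0.75],
    [0,0.42,0.07,-0.07,0,0,0.75],
    [0,0.42,0.03,-0.07,0,0,0.75],
    [0,0.42,0,-0.07,0,0,0.75],
    [0,0.42,-0.03,-0.07,0,0,0.75],
    [0,0.42,-0.06,-0.07,0,0,0.75],
    [0,0.41,-0.09,-0.07,0,0,0.75],
    [0,0.4,-0.12,-0.07,0,0,0.75],
  ],
)

```text
clock: 53.15
position: [0.5209, -0.0645, 0.1762]
ee_rot: [3.134, 0.186, -0.003]
force: [-0.2, 0.4, -0.7]
width: 0.346
gripper_force: 25.0
```

Request:
carry_out(
  commands=[
    [0,0.39,-0.15,-0.07,0,0,0.75],
    [0,0.04,-0.98,0,0,0,0],
    [0,0.04,-0.98,0,0,0,0],
    [0,0.04,-0.98,0,0,0,0],
    [0,0.04,-0.98,0,0,0,0],
    [0,0.04,-0.98,0,0,0,0],
    [0,0.04,-0.98,0,0,0,0],
    [0,0.04,-0.98,0,0,0,0],
  ],
)

```text
clock: 53.95
position: [0.5286, 0.1128, 0.1776]
ee_rot: [3.139, 0.073, -0.003]
force: [0.6, 0.8, -0.3]
width: 0.343
gripper_force: 25.0
```

Request:
carry_out(
  commands=[
    [0,0.04,-0.98,0,0,0,0],
    [0,0.04,-0.98,0,0,0,0],
    [0,0,0,0.88,0,0,0],
    [0,0,0,0.88,0,0,0],
    [0,0,0,0.88,0,0,0],
    [0,0,0,0.88,0,0,0],
    [0,0,0,0.6,0,0,0],
    [0,0,0,0,0,0,0],
  ],
)

```text
clock: 54.75
position: [0.5269, 0.1601, 0.0727]
ee_rot: [3.137, 0.073, -0.008]
force: [-0.8, -0.1, -0.9]
width: 0.345
gripper_force: 25.0
```

Request:
carry_out(
  commands=[
    [0.6,0,0,0,0,0,0],
    [0.6,0,0,0,0,0,0],
    [0.6,0,0,0,0,0,0],
    [0.6,0,0,-0.9,0,0,0],
    [0.6,0,0,-0.9,0,0,0],
    [0.6,0,0,-0.9,0,0,0],
    [0.6,0,0,-0.9,0,0,0],
    [0.6,0,0,-0.9,0,0,0],
  ],
)

```text
clock: 55.55
position: [0.5287, 0.1609, 0.1886]
ee_rot: [3.139, 0.073, -0.001]
force: [0.7, 0.3, -0.4]
width: 0.602
gripper_force: 0.0
```

Request:
carry_out(
  commands=[
    [0.6,-0.5,-0.3,-0.9,0,0,0],
    [0.6,-0.5,-0.3,-0.9,0,0,0],
    [0.6,-0.5,-0.3,-0.9,0,0,0],
    [0.6,-0.5,-0.3,-0.9,0,0,0],
    [0.6,-0.5,-0.3,-0.9,0,0,0],
    [0.6,0,0,0,0,0,0],
  ],
)

```text
clock: 56.15
position: [0.4647, 0.1973, 0.3029]
ee_rot: [-3.139, -0.077, -0.004]
force: [0.2, 0.4, -0.5]
width: 0.598
gripper_force: 0.0
```

```bash
python3 - <<'E'
from h import *
p,q,s=now(); print(p.round(4),np.round(s["joints"],2))
d=shot("wrist","w11"); b=shot("side","s11")
cv2.imwrite("pics/w11b.png",cv2.convertScaleAbs(np.hstack([d["pixels"][0:300,100:560,::-1],cv2.resize(b["pixels"][100:400,220:420,::-1],(300,300))]),alpha=1.8))
E
```

```text
[0.4647 0.1973 0.3029] [-0.9   0.17  0.47  1.77 -0.08  1.21 -1.93]
```

View pics/w11b.png

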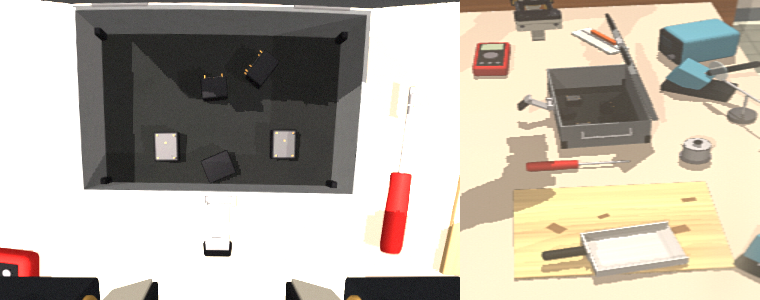

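All five relays are in the case: two poured ones at (214,88) and (261,68), three placed ones at (166,147), (284,145) and (217,165). The board is clear, with the empty tray flat on it. Next I'll close the lid.

```bash
python3 - <<'E'
from h import *
d=shot("scene"); b=load("s11.npz")
for d in(d,b):
    P=cloud(d); g=cv2.cvtColor(d["pixels"],cv2.COLOR_RGB2GRAY)
    m=((P[...,2]>.257)&(P[...,2]<.31)&(P[...,0]>.57)&(P[...,0]<.7)&(P[...,1]>.05)&(P[...,1]<.35)).astype(np.uint8)
    k,l,st,c=cv2.connectedComponentsWithStats(m)
    for i in range(1,k):
        if st[i,4]>8: B=P[l==i]; print(c[i].round(),st[i,4],B.mean(0).round(4),np.ptp(B,axis=0).round(3),B.max(0).round(3))
p,q,s=now(); Q=downf(.045); L=np.array([.616,.1225,.2584])
a=plan(p,q,[((.55,.15,.345),Q),((L[0],L[1],.345),Q)],g=.55)
E
```

```text
[439. 190.] 159 [0.6099 0.2904 0.2755] [0.019 0.035 0.036] [0.62  0.309 0.293]
[376. 201.] 169 [0.6159 0.1211 0.2749] [0.022 0.033 0.036] [0.627 0.138 0.293]
[409. 200.] 48 [0.6178 0.2064 0.2631] [0.016 0.025 0.011] [0.625 0.219 0.268]
[320. 120.] 47 [0.6047 0.2839 0.2794] [0.016 0.05  0.036] [0.614 0.322 0.294]
[326. 141.] 32 [0.6126 0.2039 0.2636] [0.011 0.047 0.011] [0.619 0.237 0.268]
[330. 155.] 58 [0.6103 0.1145 0.279 ] [0.017 0.063 0.036] [0.62  0.167 0.293]
[[0.55,0.66,0.39,-0.37,0.0,0.0,0.0],[0.55,0.66,0.39,-0.37,0.0,0.0,0.0],[0.55,0.66,0.39,-0.37,0.0,0.0,0.0],[0.55,0.67,0.39,-0.37,0.0,0.0,0.0],[0.55,0.67,0.39,-0.37,0.0,0.0,0.0],[0.55,0.86,0.41,0.0,0.0,0.0,0.0],[0.55,0.86,0.41,0.0,0.0,0.0,0.0],[0.55,0.86,0.41,0.0,0.0,0.0,0.0]] --
```

Request:
carry_out(
  commands=[
    [0.55,0.66,0.39,-0.37,0,0,0],
    [0.55,0.66,0.39,-0.37,0,0,0],
    [0.55,0.66,0.39,-0.37,0,0,0],
    [0.55,0.67,0.39,-0.37,0,0,0],
    [0.55,0.67,0.39,-0.37,0,0,0],
    [0.55,0.86,0.41,0,0,0,0],
    [0.55,0.86,0.41,0,0,0,0],
    [0.55,0.86,0.41,0,0,0,0],
  ],
)

```text
clock: 57.1
position: [0.6167, 0.122, 0.3443]
ee_rot: [3.138, 0.072, -0.005]
force: [0.1, -0.6, -0.7]
width: 0.551
gripper_force: 0.0
```

Request:
carry_out(
  commands=[
    [0.55,0,0,0,0,0,0],
    [0.55,0,0,0,0,0,0],
  ],
)

```text
clock: 57.3
position: [0.6158, 0.1223, 0.3442]
ee_rot: [3.138, 0.071, -0.006]
force: [-0.4, -0.3, -0.5]
width: 0.552
gripper_force: 0.0
```

```bash
python3 - <<'E'
from h import *
p,q,s=now(); print(p.round(4),s["width"]); Q=downf(.045); L=np.array([.615,.1212,.2584])
plan(p,q,[(L,Q,5)],g=.55)
th=np.arctan2(.2584+.015-.086,.657-.615); print(th)
H=np.array([.657,.1212,.071]) # tcp offset -.015 folded in
f=lambda t:H+[-.194*np.cos(t)+.007*np.sin(t),-.004*(np.cos(t)-.25),.194*np.sin(t)+.007*np.cos(t)]
print(f(1.32))
plan(f(1.32),Q,[(f(t),Q,2) for t in list(np.arange(1.2,-.01,-.12))+[-.03]],g=0)
E
```

```text
[0.6158 0.1223 0.3442] 0.552206963094605
[[0.55,0.0,0.01,0.69,0.01,0.01,0.0],[0.55,0.0,0.01,0.69,0.01,0.01,0.0],[0.55,0.0,0.01,0.69,0.01,0.01,0.0],[0.55,-0.01,0.01,0.69,0.01,0.01,0.0],[0.55,-0.01,0.01,0.69,0.01,0.01,0.0]] --
1.3503200859272069
[0.61563497 0.1212073  0.26066796]
[[0,-0.45,-0.01,0.13,0.0,0.0,0.0],[0,-0.45,-0.01,0.13,0.0,0.0,0.0],[0,-0.43,-0.01,0.18,0.0,0.0,0.0],[0,-0.43,-0.01,0.18,0.0,0.0,0.0],[0,-0.41,-0.01,0.23,0.0,0.0,0.0],[0,-0.41,-0.01,0.23,0.0,0.0,0.0],[0,-0.37,-0.01,0.28,0.0,0.0,0.0],[0,-0.37,-0.01,0.28,0.0,0.0,0.0]] --
[[0,-0.34,-0.01,0.32,0.0,0.0,0.0],[0,-0.34,-0.01,0.32,0.0,0.0,0.0],[0,-0.3,-0.01,0.36,0.0,0.0,0.0],[0,-0.3,-0.01,0.36,0.0,0.0,0.0],[0,-0.25,-0.01,0.39,0.0,0.0,0.0],[0,-0.25,-0.01,0.39,0.0,0.0,0.0],[0,-0.21,-0.01,0.42,0.0,0.0,0.0],[0,-0.21,-0.01,0.42,0.0,0.0,0.0]] --
[[0,-0.15,0.0,0.44,0.0,0.0,0.0],[0,-0.15,0.0,0.44,0.0,0.0,0.0],[0,-0.1,0.0,0.45,0.0,0.0,0.0],[0,-0.1,0.0,0.45,0.0,0.0,0.0],[0,-0.04,0.0,0.46,0.0,0.0,0.0],[0,-0.04,0.0,0.46,0.0,0.0,0.0],[0,0.0,0.0,0.12,0.0,0.0,0.0],[0,0.0,0.0,0.12,0.0,0.0,0.0]] --
```

Request:
carry_out(
  commands=[
    [0.55,0,0.02,0.69,0,0,0],
    [0.55,0,0.02,0.69,0,0,0],
    [0.55,0,0,0.69,0,0,0],
    [0.55,0,0,0.69,0,0,0],
    [0.55,0,0,0.69,0,0,0],
    [0.55,0,0,0,0,0,0],
  ],
)

```text
clock: 57.9
position: [0.6135, 0.1225, 0.2569]
ee_rot: [3.138, 0.075, -0.01]
force: [-0.3, -0.3, 0.6]
width: 0.554
gripper_force: 0.0
```

Request:
carry_out(
  commands=[
    [0,0,0,0,0,0,0],
    [0,0,0,0,0,0,0],
    [0,0,0,0,0,0,0],
    [0,0,0,0,0,0,0],
    [0,0,0,0,0,0,0],
  ],
  squeeze=20,
)

```text
clock: 58.4
position: [0.6161, 0.1217, 0.2603]
ee_rot: [3.139, 0.073, -0.0]
force: [-1.6, -2.3, 6.1]
width: 0.345
gripper_force: 20.0
```

Lip pinched. Closing along the arc.

Request:
carry_out(
  commands=[
    [0,-0.45,-0.01,0.13,0,0,0],
    [0,-0.45,-0.01,0.13,0,0,0],
    [0,-0.43,-0.01,0.18,0,0,0],
    [0,-0.43,-0.01,0.18,0,0,0],
    [0,-0.41,-0.01,0.23,0,0,0],
    [0,-0.41,-0.01,0.23,0,0,0],
    [0,-0.37,-0.01,0.28,0,0,0],
    [0,-0.37,-0.01,0.28,0,0,0],
  ],
)

```text
clock: 59.2
position: [0.5335, 0.1191, 0.2189]
ee_rot: [3.138, 0.072, 0.002]
force: [4.4, -4.6, -1.9]
width: 0.348
gripper_force: 20.0
```

Request:
carry_out(
  commands=[
    [0,-0.34,-0.01,0.32,0,0,0],
    [0,-0.34,-0.01,0.32,0,0,0],
    [0,-0.3,-0.01,0.36,0,0,0],
    [0,-0.3,-0.01,0.36,0,0,0],
    [0,-0.25,-0.01,0.39,0,0,0],
    [0,-0.25,-0.01,0.39,0,0,0],
    [0,-0.21,-0.01,0.42,0,0,0],
    [0,-0.21,-0.01,0.42,0,0,0],
  ],
)

```text
clock: 60.0
position: [0.4787, 0.1174, 0.1441]
ee_rot: [3.137, 0.07, 0.002]
force: [6.1, -8.5, -1.0]
width: 0.347
gripper_force: 20.0
```

Request:
carry_out(
  commands=[
    [0,-0.15,0,0.44,0,0,0],
    [0,-0.15,0,0.44,0,0,0],
    [0,-0.1,0,0.45,0,0,0],
    [0,-0.1,0,0.45,0,0,0],
    [0,-0.04,0,0.46,0,0,0],
    [0,-0.04,0,0.4,0,0,0],
    [0,0,0,0,0,0,0],
  ],
)

```text
clock: 60.7
position: [0.4642, 0.1169, 0.0779]
ee_rot: [3.137, 0.07, 0.001]
force: [6.1, -6.9, -4.2]
width: 0.344
gripper_force: 20.0
```

Request:
carry_out(
  commands=[
    [0,0,0,0.1,0,0,0],
    [0,0,0,0.1,0,0,0],
    [0,0,0,0,0,0,0],
  ],
)

```text
clock: 61.0
position: [0.4647, 0.1169, 0.0745]
ee_rot: [3.139, 0.07, 0.003]
force: [-0.8, -8.5, 20.0]
width: 0.345
gripper_force: 20.0
```

Resistance of 20 N, so the lid is shut. Releasing and going to the latch tab.

Request:
carry_out(
  commands=[
    [0.55,0,0,-0.1,0,0,0],
    [0.55,0,0,0,0,0,0],
    [0.55,0,0,0,0,0,0],
    [0.55,0,0,-1,0,0,0],
    [0.55,0,0,-1,0,0,0],
    [0.55,0,0,-1,0,0,0],
    [0.55,0,0,0,0,0,0],
  ],
)

```text
clock: 61.7
position: [0.4645, 0.1195, 0.1529]
ee_rot: [-3.141, -0.075, -0.004]
force: [-0.4, -0.3, -0.8]
width: 0.549
gripper_force: 0.0
```

```bash
python3 - <<'E'
from h import *
p,q,s=now(); print(p.round(4),s["width"],np.round(s["joints"],2)); Q=downf(.045)
d=shot("side"); P=cloud(d); m=(P[...,0]>.5)&(P[...,0]<.64)&(P[...,1]>.1)&(P[...,1]<.33)&(P[...,2]>.08)&(P[...,2]<.15)
B=P[m]; A=np.c_[B,np.ones(len(B))]; c=np.linalg.lstsq(np.c_[B[:,0]-.57,np.ones(len(B))],B[:,2],rcond=None)[0]; print("lid slope,z",c)
w=shot("wrist"); P=cloud(w,w["pose"]); g=cv2.cvtColor(w["pixels"],cv2.COLOR_RGB2GRAY)
T=np.array([.4236,.2007,.0417])
a=plan(p,q,[((*T[:2],.14),Q),(T,Q,5)],g=.55)
f=lambda t:np.array([T[0]-.031*np.cos(t)-.044*np.sin(t)+.0535,T[1],T[2]+.044*np.cos(t)-.031*np.sin(t)-.0058])
print(f(.85),f(0))
plan(*a,[(f(t),Q,2) for t in(.65,.45,.25,.1,0)],g=0)
E
```

```text
[0.4645 0.1195 0.1529] 0.5492318968176996 [-0.76  0.3   0.5   2.04 -0.19  0.84 -1.68]
lid slope,z [-0.00289281  0.10066692]
[[0.55,-0.37,-0.83,0.13,0.0,-0.01,0.01],[0.55,-0.37,-0.83,0.13,0.0,-0.01,0.01],[0.55,-0.37,-0.83,0.13,0.0,-0.01,0.01],[0.55,-0.37,-0.83,0.13,0.0,-0.01,0.01],[0.55,0.0,0.0,0.79,0.0,0.0,0.0],[0.55,0.0,0.0,0.79,0.0,0.0,0.0],[0.55,0.0,0.0,0.79,0.0,0.0,0.0],[0.55,0.0,0.0,0.79,0.0,0.0,0.0]] --
[[0.55,0.0,0.0,0.79,0.0,0.0,0.0]] --
[0.42358418 0.2007     0.04164957] [0.4461 0.2007 0.0799]
[[0,0.04,0.0,-0.21,0.0,0.0,0.0],[0,0.04,0.0,-0.21,0.0,0.0,0.0],[0,0.09,0.0,-0.2,0.0,0.0,0.0],[0,0.09,0.0,-0.2,0.0,0.0,0.0],[0,0.12,0.01,-0.18,0.0,0.0,0.0],[0,0.12,0.01,-0.18,0.0,0.0,0.0],[0,0.11,0.01,-0.11,0.0,0.0,0.0],[0,0.11,0.01,-0.11,0.0,0.0,0.0]] --
[[0,0.08,0.0,-0.07,0.0,0.0,0.0],[0,0.08,0.0,-0.07,0.0,0.0,0.0]] --
```

Request:
carry_out(
  commands=[
    [0.55,-0.37,-0.83,0.13,0,0,0],
    [0.55,-0.37,-0.83,0.13,0,0,0],
    [0.55,-0.37,-0.83,0.13,0,0,0],
    [0.55,-0.37,-0.83,0.13,0,0,0],
    [0.55,0,0,0,0,0,0],
    [0.55,0,0,0,0,0,0],
  ],
)

```text
clock: 62.4
position: [0.4213, 0.1997, 0.1365]
ee_rot: [3.137, 0.076, -0.005]
force: [0.0, -0.6, -0.0]
width: 0.551
gripper_force: 0.0
```

Request:
carry_out(
  commands=[
    [0.55,0,0,0.79,0,0,0],
    [0.55,0,0,0.79,0,0,0],
    [0.55,0,0,0.79,0,0,0],
    [0.55,0,0,0.79,0,0,0],
    [0.55,0,0,0.6,0,0,0],
    [0.55,0,0,0,0,0,0],
  ],
)

```text
clock: 63.0
position: [0.4211, 0.1977, 0.0417]
ee_rot: [3.136, 0.071, -0.007]
force: [-0.1, -0.9, -0.3]
width: 0.55
gripper_force: 0.0
```

Request:
carry_out(
  commands=[
    [0,0,0,0,0,0,0],
    [0,0,0,0,0,0,0],
    [0,0,0,0,0,0,0],
    [0,0,0,0,0,0,0],
    [0,0,0,0,0,0,0],
  ],
  squeeze=15,
)

```text
clock: 63.5
position: [0.4224, 0.2002, 0.044]
ee_rot: [3.14, 0.074, -0.001]
force: [-0.1, 1.0, 1.6]
width: 0.324
gripper_force: 15.0
```

Request:
carry_out(
  commands=[
    [0,0.04,0,-0.21,0,0,0],
    [0,0.04,0,-0.21,0,0,0],
    [0,0.09,0,-0.2,0,0,0],
    [0,0.09,0,-0.2,0,0,0],
    [0,0.12,0.01,-0.18,0,0,0],
    [0,0.12,0.01,-0.18,0,0,0],
    [0,0.11,0.01,-0.11,0,0,0],
    [0,0.11,0.01,-0.11,0,0,0],
  ],
)

```text
clock: 64.3
position: [0.4395, 0.2005, 0.0788]
ee_rot: [3.14, 0.075, -0.004]
force: [-3.6, 7.9, -2.5]
width: 0.324
gripper_force: 15.0
```

Request:
carry_out(
  commands=[
    [0,0.08,0,-0.07,0,0,0],
    [0,0.08,0,-0.07,0,0,0],
    [0,0.08,0,-0.03,0,0,0],
    [0,0,0,0,0,0,0],
  ],
)

```text
clock: 64.7
position: [0.4452, 0.2008, 0.0832]
ee_rot: [3.14, 0.075, -0.005]
force: [-5.8, 6.5, 5.4]
width: 0.322
gripper_force: 15.0
```

Request:
carry_out(
  commands=[
    [0,0.06,0,-0.03,0,0,0],
    [0,0.06,0,-0.03,0,0,0],
    [0,0,0,0,0,0,0],
  ],
)

```text
clock: 65.0
position: [0.4479, 0.2009, 0.0846]
ee_rot: [3.14, 0.075, -0.006]
force: [-6.1, 5.9, 5.1]
width: 0.324
gripper_force: 15.0
```

Request:
carry_out(
  commands=[
    [0,0.08,0,-0.04,0,0,0],
    [0,0.08,0,-0.04,0,0,0],
    [0,0,0,0,0,0,0],
  ],
)

```text
clock: 65.3
position: [0.4494, 0.2009, 0.0854]
ee_rot: [3.138, 0.076, -0.013]
force: [-10.4, 7.7, -2.6]
width: 0.326
gripper_force: 15.0
```

Resistance is building, so the lever is home. Releasing, rising and checking.

Request:
carry_out(
  commands=[
    [0.55,0,0,0,0,0,0],
    [0.55,0,0,0,0,0,0],
    [0.55,0,0,0,0,0,0],
    [0.55,0,0,-1,0,0,0],
    [0.55,0,0,-1,0,0,0],
    [0.55,0,0,-1,0,0,0],
    [0.55,-1,0,-1,0,0,0],
    [0.55,-1,0,-1,0,0,0],
  ],
)

```text
clock: 66.1
position: [0.4035, 0.1972, 0.2123]
ee_rot: [3.138, 0.071, -0.001]
force: [0.1, -0.2, 0.6]
width: 0.55
gripper_force: 0.0
```

Request:
carry_out(
  commands=[
    [0.55,-0.8,0,-1,0,0,0],
    [0.55,0,0,-1,0,0,0],
    [0.55,0,0,0,0,0,0],
    [0.55,0,0,0,0,0,0],
  ],
)

```text
clock: 66.5
position: [0.3839, 0.1971, 0.2617]
ee_rot: [3.14, 0.073, -0.001]
force: [-0.8, -0.8, -0.8]
width: 0.548
gripper_force: 0.0
```

```bash
python3 - <<'E'
from h import *
p,q,s=now(); print(p.round(4),s["clock"],np.round(s["joints"],2))
d=shot("wrist","w12"); P=cloud(d,d["pose"]); g=cv2.cvtColor(d["pixels"],cv2.COLOR_RGB2GRAY)
m=((g<70)&(P[...,2]>.04)&(P[...,2]<.115)&(P[...,0]<.475)&(P[...,0]>.35)&(abs(P[...,1]-.2)<.12)).astype(np.uint8)
k,l,st,c=cv2.connectedComponentsWithStats(m)
for i in range(1,k):
    if st[i,4]>100: B=P[l==i]; print(c[i].round(),st[i,4],np.median(B,0).round(4),np.percentile(B,3,axis=0).round(4),np.percentile(B,97,axis=0).round(4),"slope",np.polyfit(B[:,0],B[:,2],1).round(3)[0])
m=(P[...,0]>.5)&(P[...,0]<.64)&(P[...,1]>.1)&(P[...,1]<.33)&(P[...,2]>.08)&(P[...,2]<.13)
B=P[m]; print("lid",len(B),np.polyfit(B[:,0]-.57,B[:,2],1).round(4))
b=shot("side","s12")
cv2.imwrite("pics/f.png",np.hstack([d["pixels"][0:300,100:560,::-1],cv2.resize(b["pixels"][100:400,220:420,::-1],(300,300))]))
Pb=cloud(b); m=(Pb[...,0]>.53)&(Pb[...,0]<.62)&(Pb[...,1]>-.33)&(Pb[...,1]<-.25)
B=Pb[m]; B=B[B[:,2]<.022]; A=np.c_[B[:,0]-.57,B[:,1]+.29,np.ones(len(B))]; print("tray floor",len(B),np.linalg.lstsq(A,B[:,2],rcond=None)[0].round(4))
E
```

```text
[0.3839 0.1971 0.2617] 66.5 [-1.05  0.07  0.49  1.99 -0.04  1.09 -2.07]
[216. 130.] 1653 [0.4586 0.2859 0.0958] [0.4426 0.2715 0.094 ] [0.4741 0.3009 0.0974] slope 0.002
[424. 136.] 1364 [0.4615 0.118  0.0958] [0.4481 0.103  0.0938] [0.4742 0.1324 0.0972] slope 0.001
[320. 148.] 1364 [0.4474 0.2015 0.1018] [0.4333 0.188  0.1002] [0.461  0.2151 0.1033] slope -0.008
lid 23713 [0.0179 0.0999]
tray floor 1073 [-0.002   0.0004  0.0139]
```

View pics/f.png

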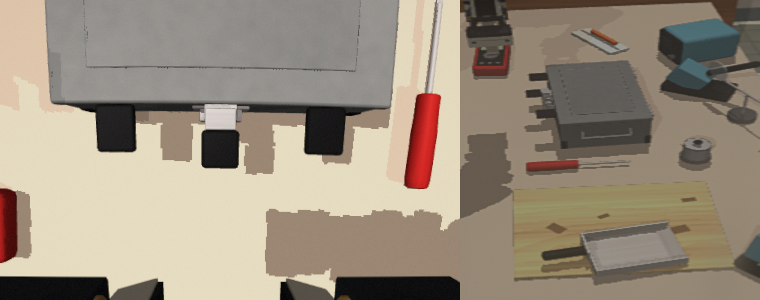

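The lid is shut and the latch is home: the tab at (220,148) is level, with its top at z 0.102. The board is clear and the tray sits flat with its floor at 0.014. The robot touches nothing, so I'm handing in.

```bash
python3 -c "
from cell import arm
print(arm.sign_off())"
```

```text
the job is handed in; nothing more can be done
None
```

Handed in at about 66 s: all five relays are in the case, the lid is shut and the latch home, and the empty tray stands flat on the board. The bystanders were never touched; the sign-off returned no verdict.

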